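# Fetch the terminal strip from behind the parts in a kit tray

## Robot

A 7-joint arm with a two-finger parallel gripper is mounted at the origin on the work surface. World frame = base frame: x ahead of the robot, y to its left, z up, the work surface at z = 0. Lengths are in m, angles in degrees, forces in N, time in s.
With the tool pointing down it reaches from about 0.425 to 0.875 m from the base axis. Payload 4.7 kg.
Tool frame: the origin (TCP) lies midway between the tips of the shut fingers; the grasp point (between the pads) lies 19 mm behind it; z points along the fingers, y is the direction in which the jaws open and shut (so a half turn about z gives the same grasp; the last joint's range is limited). The gripper opens to 87 mm and grips with 3 to 60 N. Pads are 19 mm wide; open, the fingers measure 117 mm over their backs; the gripper's body (75 mm by 190 mm) begins 51 mm behind the grasp point.
Start: joints at [73.631, 18.392, -4.016, 83.108, 1.295, 78.541, -3.26], TCP at [0.192, -0.621, 0.223] pointing down, gripper open.
Joint ranges: [-163.93, 163.93], [-17.29, 119.83], [-79.2, 71.16], [3.27, 140.29], [-89.18, 269.18], [5.43, 117.66], [-154.24, 154.24]. Speed limits (degrees/s): [147.25, 147.25, 180, 180, 180, 180, 180].

## Interface

Orientations are given as [roll, pitch, yaw] about the fixed x, y, z axes, in that order (R = Rz(yaw) Ry(pitch) Rx(roll)).
In Python, from cell import env gives the robot as it stands. The module is installed in compiled form; this text tells all that it offers.
- The arm moves only by the tool servo_tool, never from a script. Its argument "plan" is a list of rows, each a list of 3 entries, a list of its own where there are three numbers: the opening, from 0 (shut) to 1 (fully open), then the shift along the tool's x, y, z in cm, then the turn, a rotation vector about the tool's x, y, z in degrees. A call has 1 to 20 rows; each row shifts and turns the pose as measured when the row begins, along the tool's axes as they then stand; what a row does not reach is not made up. A row lasts 1/12 s, in which the tool goes at most 41.7 mm and 7.16 degrees, less where a joint would pass 70% of its speed; a pose out of reach is approached as far as the arm can. A call is refused whole if a number of a shift passes 4.17 or a number of a turn 7.16, either way. A call with a gripper value outside its range is refused whole. The fingers move at their own pace and stop on an object; "force" is the grip in N (left out, the last holds). Time passes only in rows, so rows that do not move let the fingers close. It gives the time, the measured TCP pose, the force and the opening at its end, in the units of the state.
- env.get_obs(): the state, without advancing time (a new reading comes with each control period).
- env.read_camera(name): name is "scene" or "top"; returns a dict with "image" (420x560x3 uint8, blue, green, red), "fx", "fy", "cx", "cy" (pixels), "k1" (the pictures are not rectified: a ray, as slopes to the right and down, at radius r is drawn at 1 + k1 r^2 times it, then the intrinsics apply), "rvec" (rotation vector, rad) and "tvec" (3), from world to camera coordinates, as OpenCV has them. Camera axes: x right, y down, z forward; pixel columns grow to the right and rows downward; lengths in m; the calibration is good to about 2 mm. A picture is of the moment at which its call begins. There is no depth.
- env.sign_off(): hands the job in, once; it reports no verdict.
The state is a dict: "time_s": time; "qpos": joint angles; "joint_velocities": joint speeds; "effort": joint torques, N m; "tool_pos": TCP position; "tool_rot": TCP orientation; "force": force on the tool from outside, world axes, zero at the start; "wrist_torque": the same for the moment, N m; "grip_width": finger opening in m.
Only numpy, scipy, OpenCV 4.12 (cv2) and the standard library are available. Lean on these libraries where they do the work, as an engineer would, in place of code of your own. Each camera call takes 0.05 s, during which the arm holds its last target. There are 200 camera calls.

## Task

The terminal strip for this control panel lies at the back of the blue kit tray, hemmed in by the three tall parts standing in front of it. Stand all three parts upright on the black rubber mat, then lift out the strip and lay it flat in the middle of the empty bay between the wire ducts of the steel mounting plate, running parallel to the two long ducts. Only then put the parts back in the tray, each upright in the bay it came from and within about a centimetre of where it stood; keep them from toppling throughout and leave the roll of tape on the mat where it is.

Things in the scene. Friction and masses are not known exactly. Their poses are not given: they have to be found in the camera images.
- strip_mid (a point): Terminal strip: row of thin grey blocks (three green), black clamp at each end, on a steel rail 190 long x 35 wide; 47 high, 0.4 kg. Blocks fill the middle 136 mm, 44 wide from 7.5 to 31.5 mm above the underside, 30 wide higher up. Point: its centre, 23.5 mm above the underside; y along its length, x across, z up. It starts at the back of the tray.
- contactor_mid (a point): Contactor: tall stepped block, grey base, black upper part, shallower black top. 45 wide (y) x 76 deep (x) x 100 high: 76 deep up to 36 mm, 66 deep to 80 mm, then 44 deep; 0.45 kg. Point: its centre, 50 mm above the underside; z up. Loose, standing in a tray bay.
- psu_mid (a point): Slim power supply: plain aluminium box with slotted sides and black terminal rows on top. 40 wide (y) x 90 deep (x) x 100 high, 0.32 kg. Point: its centre, 50 mm above the underside; z up. Loose, standing in a tray bay.
- ssr_mid (a point): Solid-state relay on a heat sink: finned aluminium block 45 wide (y) x 80 deep (x) x 78 high, on top a black relay 45 wide x 58 deep; 102 high in all, 0.38 kg. Point: its centre, 51 mm above the underside; z up. Loose, standing in a tray bay.
- tray: Blue tray, fixed, 198 (x) x 230 (y), walls 4 thick, 40 high, floor 4 thick. Origin: centre of underside; x from the bays to the back. Dividers (35 high, 3 thick, y = -36, +36, x -95 to +1) make three bays open to the back, middles near x -42, y -72, 0, +72, one part in each, any order, its width along y. Behind them the strip lies along y near x +33, 8 mm from the deepest part.
- mat: Black rubber mat, fixed, 280 (x) x 240 (y) x 3 thick; the side area for the parts. Origin: centre of its underside. A roll of tape lies near its +x edge, beyond x = 50 mm; the rest is free.
- plate_bay (a point): Middle of the empty bay on the fixed steel plate (280 x 240 x 3), where the strip's middle goes; the point is on the plate's top face, 3 mm above the table. The strip is to lie along this x axis. Grey slotted ducts 41 high on three sides: two along x with inner faces at y -53 and +53, one across the +x end at x +126; the -x end is open. A copper earth bar lies outside.
- tape_mid (a point): Roll of white tape lying flat on the mat, 64 across, 19 high, hole 38. Point: its centre, 9.5 mm above its underside. A bystander: not to be moved.
Things that resemble listed ones, but are neither listed nor needed, are in the scene too. Leave any yellow look-alike of the part that bears ssr_mid alone.

How it is judged:
By the outcome, as a careful person would: the job done as asked, in the order asked, and still so for the second after the job is handed in, with the robot touching nothing.
It also fails if it takes over 144 s, if anything falls off the work surface, if the arm or the gripper's body presses on something with over 40 N, if the wrist force passes 120 N, or if a joint passes its speed limit or range.

## Working session

There is one attempt and no reset: what is moved stays moved. The work goes in short steps, Python scripts to look and compute and a tool call to move; the robot and the scene stay as the last step left them, time stands still between calls to the robot, and variables do not carry over. Pictures are saved under pics/ and viewed, about 12 in all and at most 16, crops included, and the job is handed in when it is done.

Besides the shell and the picture viewer there is one more tool, called after ">>>" as name([rows], argument=value, ...), one row to a line, values as JSON. servo_tool: Moves the arm, as the interface text tells. Its arguments: {"type":"object","properties":{"plan":{"type":"array"},"force":{"type":"number"}},"required":["plan"]}

```bash
ls; mkdir -p pics
python3 - <<'E'
from cell import env
import cv2,json
o=env.get_obs();print({k:(v if isinstance(v,(float,int)) else list(map(lambda a:round(float(a),3),v))) for k,v in o.items()})
for n in("scene","top"):
    c=env.read_camera(n);cv2.imwrite(f"pics/{n}0.png",c["image"])
    print(n,{k:v for k,v in c.items() if k!="image"})
E
```

```text
pics
{'time_s': 0.0, 'qpos': [73.629, 18.439, -4.016, 83.176, 1.296, 78.539, -3.261], 'joint_velocities': [0.012, 0.052, -0.036, -0.08, 0.006, 0.002, -0.121], 'effort': [0.001, -49.129, -0.403, -31.253, -0.064, 0.044, 0.0], 'tool_pos': [0.192, -0.62, 0.221], 'tool_rot': [-179.891, 0.006, 17.181], 'force': [0.467, 0.846, 0.094], 'wrist_torque': [-0.044, -0.012, 0.019], 'grip_width': 0.08684705150167345}
scene {'fx': 427.87455042725725, 'fy': 427.87455042725725, 'cx': 277.1186778131311, 'cy': 209.84984861391428, 'k1': 0.03493185102701529, 'rvec': array([ 2.19746907,  0.94250635, -0.36187891]), 'tvec': array([-0.27431686, -0.20339503,  1.64639613])}
top {'fx': 478.0560608708803, 'fy': 478.0560608708803, 'cx': 285.1461283100682, 'cy': 214.5823928763728, 'k1': -0.06615850401248032, 'rvec': array([ 2.1523641 , -2.1373347 ,  0.21386126]), 'tvec': array([-0.05222605,  0.44779605,  1.14172188])}
```

View pics/scene0.png

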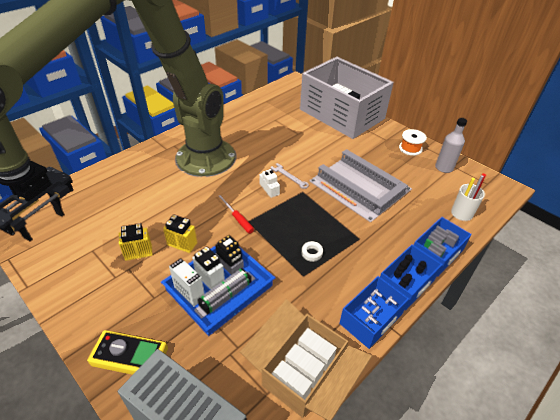

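View pics/top0.png

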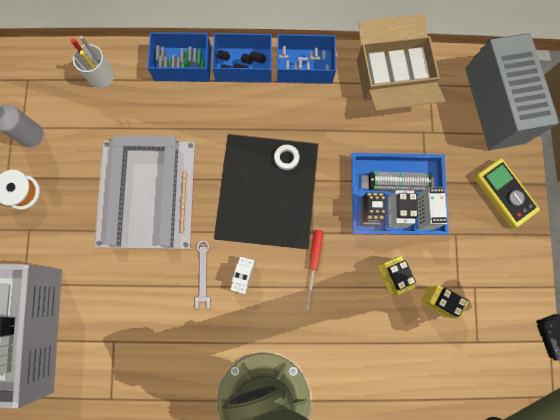

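The top view shows the plate at about (145,193), the mat at (267,192), the tape at (287,157) and the tray at (400,194). The strip is at the back of the tray, near (400,181). The parts stand in front of it at about (375,208), (406,207) and (436,206). I'll enlarge crops for accuracy.

```bash
cat > h.py <<'E'
import numpy as np, cv2
from cell import env
def cam(n): return env.read_camera(n)
def ray(c,uv):
    d=np.array([(uv[0]-c["cx"])/c["fx"],(uv[1]-c["cy"])/c["fy"]]);s=d.copy()
    for _ in range(10): s=d/(1+c["k1"]*(s@s))
    R=cv2.Rodrigues(c["rvec"])[0];return -R.T@c["tvec"],R.T@np.r_[s,1]
def p2w(c,uv,z):
    o,d=ray(c,uv);return o+d*(z-o[2])/d[2]
def w2p(c,P):
    R=cv2.Rodrigues(c["rvec"])[0];q=R@np.asarray(P,float)+c["tvec"];s=q[:2]/q[2];s=s*(1+c["k1"]*(s@s))
    return np.array([c["cx"]+c["fx"]*s[0],c["cy"]+c["fy"]*s[1]])
def crop(c,x0,y0,w,h,k,f):
    cv2.imwrite(f,cv2.resize(c["image"][y0:y0+h,x0:x0+w],None,fx=k,fy=k,interpolation=cv2.INTER_CUBIC))
def quad(c,bgrlo,bgrhi,roi,hsv=True):
    x0,y0,w,h=roi;im=c["image"][y0:y0+h,x0:x0+w]
    m=cv2.inRange(cv2.cvtColor(im,cv2.COLOR_BGR2HSV) if hsv else im,bgrlo,bgrhi)
    k=max(cv2.findContours(m,0,1)[0],key=cv2.contourArea);r=cv2.minAreaRect(k)
    return cv2.boxPoints(r)+[x0,y0],r
E
python3 - <<'E'
from h import *
c=cam("top")
crop(c,345,145,110,95,7,"pics/t1.png")
crop(c,90,125,240,130,3,"pics/m1.png")
b,r=quad(c,(0,0,0),(180,255,75),(205,125,120,130));print("mat",b,[p2w(c,p,.003).round(4) for p in b])
b,r=quad(c,(100,120,40),(130,255,255),(345,145,110,95));print("tray",b,[p2w(c,p,.04).round(4) for p in b])
s=cam("scene");crop(s,155,225,125,110,6,"pics/s1.png")
E
```

```text
mat [[213.81085205 238.76544952]
 [225.0428772  133.9331646 ]
 [318.61160278 143.95838165]
 [307.37957764 248.79066467]] [array([0.3909, 0.1293, 0.003 ]), array([0.6674, 0.1085, 0.003 ]), array([ 0.6432, -0.1371,  0.003 ]), array([ 0.3674, -0.1065,  0.003 ])]
tray [[352. 153.]
 [448. 153.]
 [448. 234.]
 [352. 234.]] [array([ 0.6084, -0.2183,  0.04  ]), array([ 0.6128, -0.4676,  0.04  ]), array([ 0.4027, -0.4557,  0.04  ]), array([ 0.401 , -0.2141,  0.04  ])]
```

View pics/t1.png

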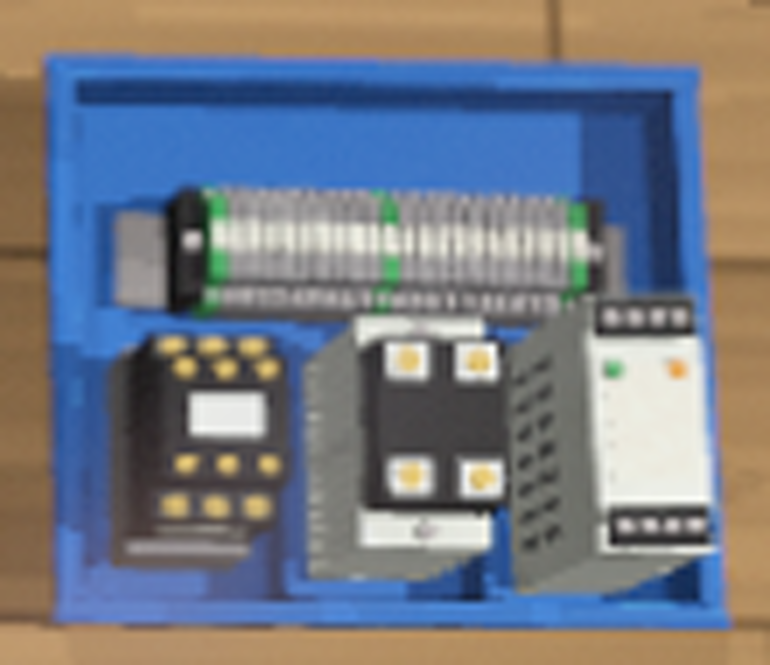

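View pics/m1.png

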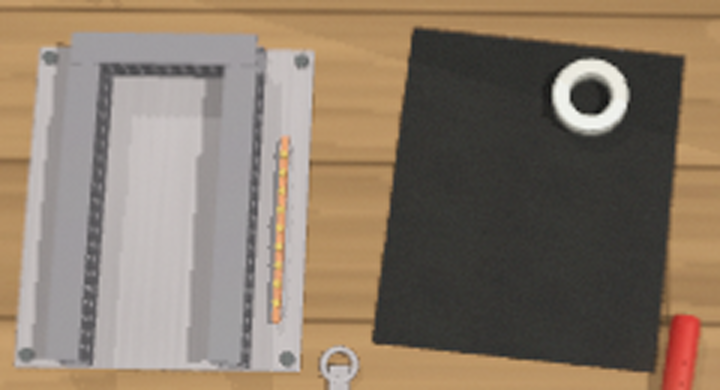

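View pics/s1.png

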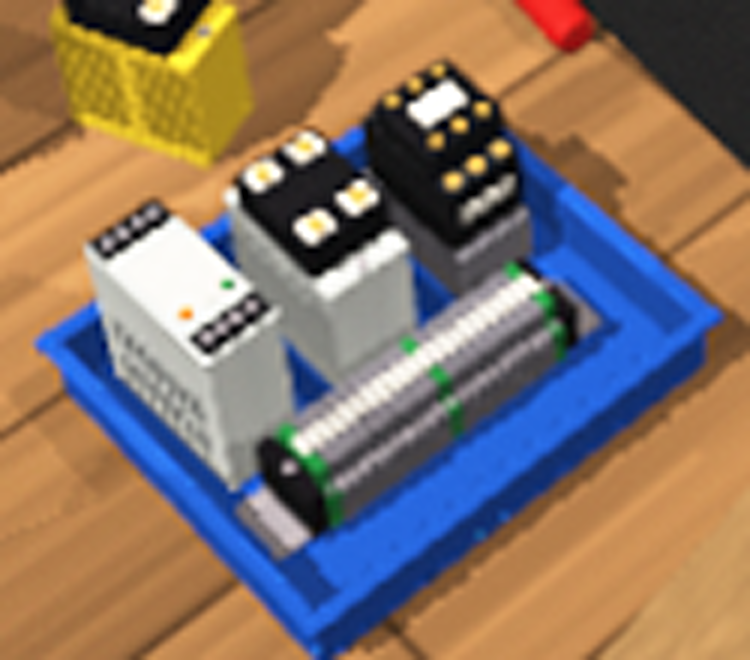

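Left to right in image (+y to −y) the bays hold the contactor, the SSR and the PSU. The strip runs from crop x 115 to 622. In the mat crop the plate corners are about (41,47), (314,50), (298,371) and (16,366). The mat corners are (414,28), (684,57), (655,371) and (373,342), and the tape is at (590,96). Next I'll fit poses.

```bash
cat >> h.py <<'E'
from scipy.optimize import least_squares
def fit(c,px,model,z,yaw0=0,xy0=None):
    """fit planar pose (x,y,yaw) to image points; model: local xy, z scalar/array"""
    px=np.array(px,float);m=np.array(model,float);z=np.broadcast_to(z,len(m))
    w=np.array([p2w(c,p,zz) for p,zz in zip(px,z)])[:,:2].mean(0)
    def P(v):
        a=np.radians(v[2]);R=np.array([[np.cos(a),-np.sin(a)],[np.sin(a),np.cos(a)]])
        return [w2p(c,np.r_[v[:2]+R@q,zz]) for q,zz in zip(m,z)]
    f=lambda v:(np.array(P(v))-px).ravel()
    r=least_squares(f,[*w,yaw0],x_scale=[.01,.01,1]);return r.x.round(4),round(float(np.abs(r.fun).max()),2)
rect=lambda a,b:[[a/2,b/2],[a/2,-b/2],[-a/2,-b/2],[-a/2,b/2]]
E
python3 - <<'E'
from h import *
c=cam("top")
T=lambda l:np.array(l)/7+[345,145]-.43
M=lambda l:np.array(l)/3+[90,125]-.33
print("tray",fit(c,T([(45,57),(698,67),(728,625),(55,622)]),rect(.198,.23),.04))
print("psu",fit(c,T([(596,300),(693,297),(717,552),(600,550)]),rect(.09,.04),.104))
print("ssr",fit(c,T([(365,343),(503,340),(507,512),(360,505)]),rect(.058,.045),.106))
print("con base",p2w(c,T([(110,565)])[0],.004), "con top mid",p2w(c,T([(227,412)])[0],.104))
print("rail L",[p2w(c,p,.0055) for p in T([(118,210),(113,302)])],"R",[p2w(c,p,.0055) for p in T([(622,228)])])
print("stripwhite",[p2w(c,p,.051) for p in T([(192,240),(597,252)])])
print("plate",fit(c,M([(41,47),(314,50),(298,371),(16,366)]),rect(.28,.24),.003))
print("mat",fit(c,M([(414,28),(684,57),(655,371),(373,342)]),rect(.28,.24),.003))
print("tape",p2w(c,M([(590,96)])[0],.019))
print("ductL in",[p2w(c,p,.044) for p in M([(103,75),(80,365)])],"R out?",[p2w(c,p,.044) for p in M([(225,75),(262,66),(240,362)])], "cross in",p2w(c,M([(165,66)])[0],.044))
crop(c,92,130,110,125,6,"pics/p2.png")
E
```

```text
tray (array([ 0.5057, -0.3362, -0.0132]), 2.43)
psu (array([ 0.4632, -0.4101,  0.2966]), 1.27)
ssr (array([ 0.4617, -0.3342, -1.6703]), 1.24)
con base [ 0.42832456 -0.24189988  0.004     ] con top mid [ 0.46572279 -0.26406806  0.104     ]
rail L [array([ 0.56124073, -0.24766554,  0.0055    ]), array([ 0.52622242, -0.2449582 ,  0.0055    ])] R [array([ 0.55710007, -0.43793387,  0.0055    ])]
stripwhite [array([ 0.53865006, -0.26523827,  0.051     ]), array([ 0.53630612, -0.41227235,  0.051     ])]
plate (array([ 0.5069,  0.3085, -0.3821]), 0.56)
mat (array([ 5.1790e-01, -3.1000e-03, -5.5472e+00]), 0.66)
tape [ 0.6026072  -0.05201647  0.019     ]
ductL in [array([0.60918532, 0.35741581, 0.044     ]), array([0.36517521, 0.36069866, 0.044     ])] R out? [array([0.6099998 , 0.25476144, 0.044     ]), array([0.61814119, 0.22409351, 0.044     ]), array([0.36893964, 0.23091868, 0.044     ])] cross in [0.61744177 0.30564588 0.044     ]
```

View pics/p2.png

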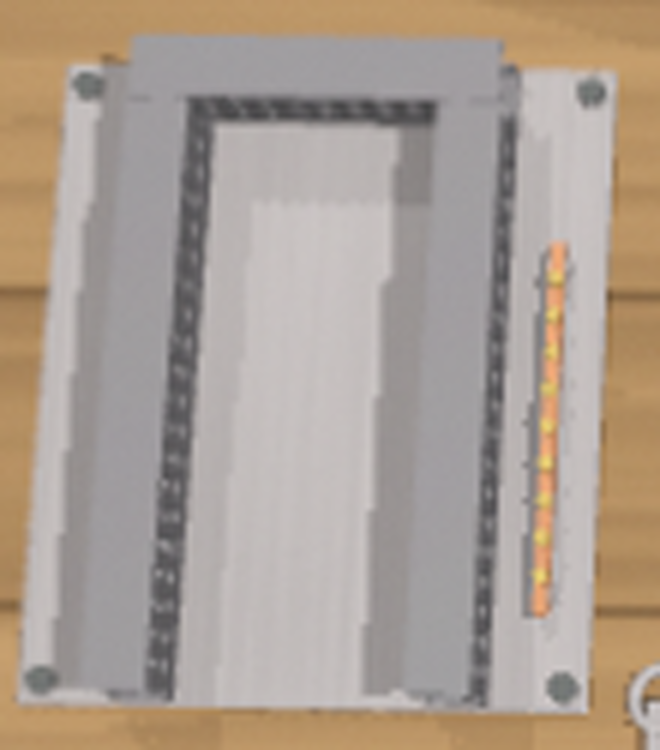

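Run:
```python
from h import *
c=cam("top");o,_=ray(c,(0,0));print("cam",o)
Q=lambda l:np.array(l)/6+[92,130]-.42
for n,l in dict(L=[(190,98),(148,690)],R=[(435,100),(403,690)]).items(): print(n,[p2w(c,p,.044).round(4) for p in Q(l)])
def pts(v,loc):
    a=np.radians(v[2]);R=np.array([[np.cos(a),-np.sin(a)],[np.sin(a),np.cos(a)]])
    return [np.r_[v[:2]+R@np.array(q[:2]),q[2]] for q in loc]
def box(v,dx,dy,z0,z1,off=(0,0)):
    return [pts(v,[(off[0]+a,off[1]+b,z) for a,b in rect(dx,dy)]) for z in(z0,z1)]
tray=(.504,-.335,0)
def draw(c,x0,y0,w,h,k,f,items):
    im=cv2.resize(c["image"][y0:y0+h,x0:x0+w],None,fx=k,fy=k,interpolation=cv2.INTER_CUBIC)
    for loops,col in items:
        for L in loops: cv2.polylines(im,[np.int32([((w2p(c,P)-[x0,y0]+.5)*k) for P in L])],True,col,1)
    cv2.imwrite(f,im)
T=lambda l:np.array(l)/7+[345,145]-.43
print("tray mix",fit(c,T([(45,57),(698,67),(728,625),(55,622)]),rect(.198,.23),[0,.04,.04,0]))
it=[(box(tray,.198,.23,.0,.04),(0,255,255)),
 (box((.4632,-.4101,.3),.09,.04,.004,.104),(0,0,255)),
 (box((.4617,-.3342,-1.67),.08,.045,.004,.082),(255,0,255)),(box((.4617,-.3342,-1.67),.058,.045,.082,.106),(255,0,255)),
 (box((.4657,-.264,0),.076,.045,.004,.04)+box((.4657,-.264,0),.044,.045,.084,.104),(0,255,0)),
 (box((.5375,-.3395,.9),.035,.19,.004,.011)+box((.5375,-.3395,.9),.030,.136,.0355,.051),(255,255,0))]
draw(c,345,145,110,95,7,"pics/ov.png",it)
s=cam("scene");draw(s,155,225,125,110,6,"pics/ovs.png",it)
```

```text
cam [ 0.24739571 -0.01672129  1.20220359]
L [array([0.619, 0.36 , 0.044]), array([0.3695, 0.3612, 0.044 ])]
R [array([0.619 , 0.2567, 0.044 ]), array([0.3705, 0.2575, 0.044 ])]
tray mix (array([ 0.51  , -0.3399, -1.1422]), 3.77)
```

View pics/ov.png

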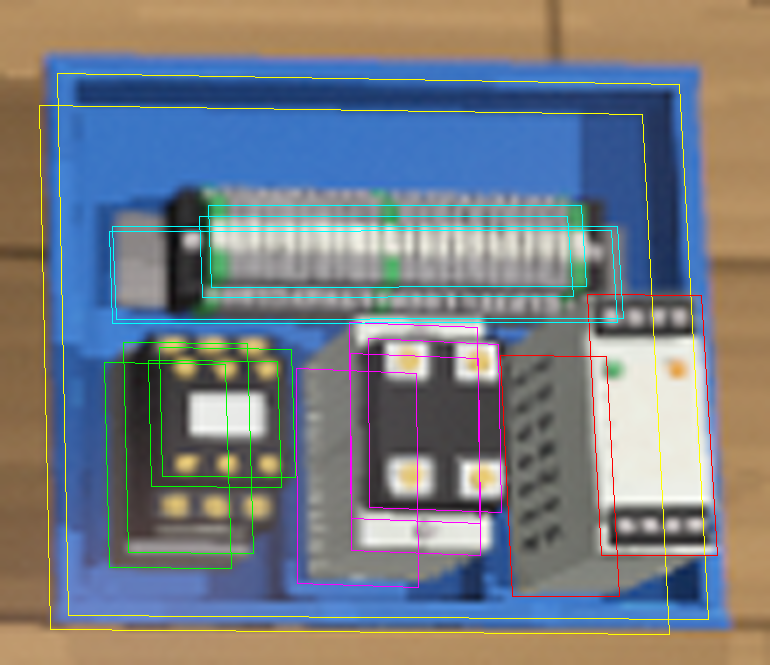

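View pics/ovs.png

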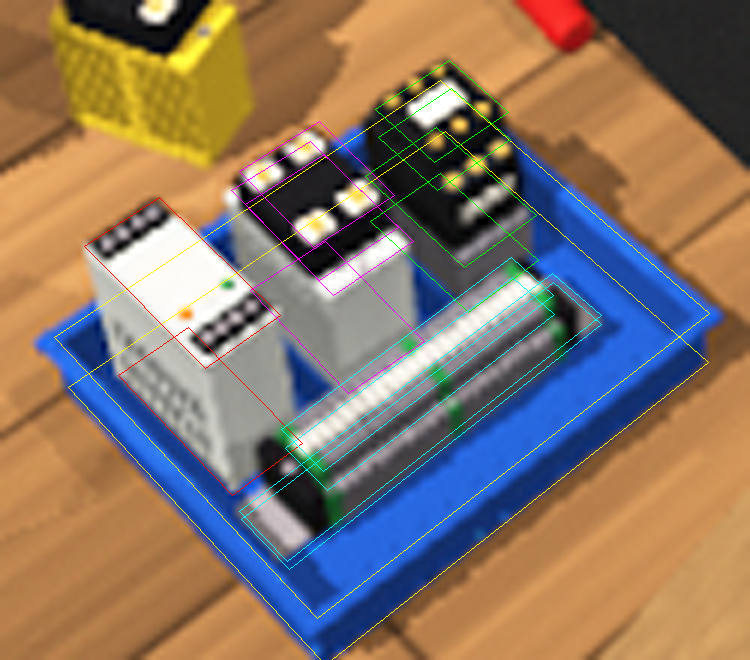

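The overlays fit to within 2–3 mm, and the tray's rim flares out a little. Estimated poses:

| Item | x (m) | y (m) | Note |
|---|---|---|---|
| Contactor | .4655 | −.264 | |
| SSR | .4625 | −.335 | |
| PSU | .463 | −.410 | |
| Strip | .539 | −.339 | |
| Bay middle on plate | .493 | .309 | |
| Mat centre | .518 | −.003 | yaw −5.5° |

I'll start with the contactor.

>>> servo_tool([
  [0.667,[0,0,0],[0,0,5.73]],
  [0.667,[0,0,0],[0,0,5.73]],
  [0.667,[0,0,0],[0,0,5.73]],
  [0.667,[2.28,-2.97,0],[0,0,0]],
  [0.667,[2.28,-2.97,0],[0,0,0]],
  [0.667,[2.28,-2.97,0],[0,0,0]],
  [0.667,[2.28,-2.97,0],[0,0,0]],
  [0.667,[2.28,-2.97,0],[0,0,0]],
  [0.667,[2.28,-2.97,0],[0,0,0]],
  [0.667,[2.28,-2.97,0],[0,0,0]],
  [0.667,[2.28,-2.97,0],[0,0,0]],
  [0.667,[2.28,-2.97,0],[0,0,0]],
  [0.667,[2.28,-2.97,0],[0,0,0]],
  [0.667,[2.28,-2.97,0],[0,0,0]],
  [0.667,[2.28,-2.97,0],[0,0,0]],
], force=25)

```text
time_s: 1.6
tool_pos: [0.475, -0.2651, 0.2197]
tool_rot: [179.6, 0.2, -2.2]
force: [0.6, -1.1, -0.3]
grip_width: 0.0581
```

>>> servo_tool([
  [0.667,[-0.9,-0.1,0],[0.4,0,-2.2]],
  [0.667,[0,0,2.5],[0,0,0]],
  [0.667,[0,0,2.5],[0,0,0]],
  [0.667,[0,0,2.5],[0,0,0]],
])

```text
time_s: 1.93
tool_pos: [0.4791, -0.2522, 0.1504]
tool_rot: [179.8, -0.8, 1.3]
force: [-0.4, -0.5, 0.1]
grip_width: 0.0578
```

>>> servo_tool([
  [0.667,[0,0,0],[0,0,0]],
  [0.667,[0,0,0],[0,0,0]],
])

```text
time_s: 2.1
tool_pos: [0.4763, -0.25, 0.1459]
tool_rot: [-180.0, -0.4, 1.4]
force: [1.5, -0.3, 0.4]
grip_width: 0.0581
```

>>> servo_tool([
  [0.667,[-1.08,1.4,0],[0,0,1.4]],
  [0.667,[0,0,0],[0,0,0]],
  [0.667,[0,0,0],[0,0,0]],
])

```text
time_s: 2.35
tool_pos: [0.4659, -0.2665, 0.149]
tool_rot: [180.0, -0.5, -0.1]
force: [0.9, 0.4, -0.6]
grip_width: 0.0583
```

Run:
```python
from h import *
crop(cam("scene"),155,185,130,140,4,"pics/s3.png");o=env.get_obs();print(o["tool_pos"],o["tool_rot"])
```

```text
[ 0.46564762 -0.26762857  0.14925423] [179.87588372  -0.50110231  -0.18003868]
```

View pics/s3.png

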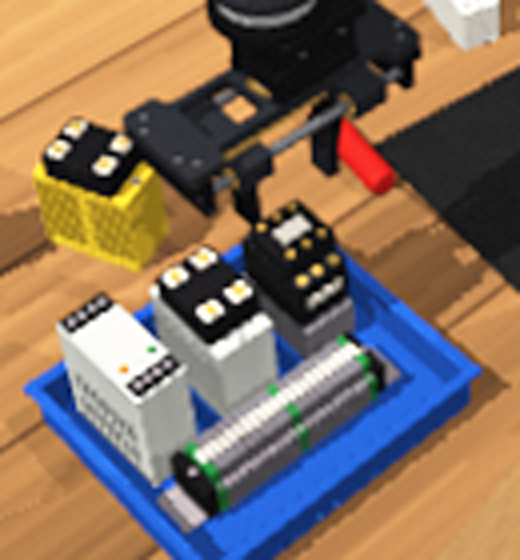

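The fingers straddle the contactor's top, at about (290,230) in the crop, with roughly centred margins. Descending.

>>> servo_tool([
  [0.667,[0,-0.3,0.5],[0,0,0]],
  [0.667,[0,0,1.6],[0,0.4,0]],
  [0.667,[0,0,1.6],[0,0,0]],
  [0.667,[0,0,1.6],[0,0,0]],
  [0.667,[0,0,1.6],[0,0,0]],
  [0.667,[0,0,1.0],[0,0,0]],
  [0.667,[0,0,0],[0,0,0]],
  [0.667,[0,0,0],[0,0,0]],
])

```text
time_s: 3.07
tool_pos: [0.4711, -0.2665, 0.0725]
tool_rot: [179.5, -1.5, -0.3]
force: [0.1, 0.3, 0.8]
grip_width: 0.0578
```

>>> servo_tool([
  [0.667,[-0.5,-0.2,0.3],[0.4,-1.4,-0.3]],
  [0.667,[0,0,0.3],[0,0,0]],
  [0.667,[0,0,0],[0,0,0]],
])

```text
time_s: 3.32
tool_pos: [0.467, -0.2648, 0.0681]
tool_rot: [179.9, -0.1, 0.1]
force: [0.5, 0.3, -0.0]
grip_width: 0.0579
```

>>> servo_tool([
  [0.4,[0,0,0],[0,0,0]],
  [0.4,[0,0,0],[0,0,0]],
  [0.4,[0,0,0],[0,0,0]],
  [0.4,[0,0,0],[0,0,0]],
  [0.4,[0,0,0],[0,0,0]],
], force=25)

```text
time_s: 3.73
tool_pos: [0.4682, -0.2649, 0.0694]
tool_rot: [179.8, -0.2, 0.1]
force: [0.8, 0.8, -1.2]
grip_width: 0.0449
```

>>> servo_tool([
  [0.4,[0,0,-1],[0,0,0]],
  [0.4,[0,0,-2],[0,0,0]],
  [0.4,[0,0,-2.5],[0,0,0]],
  [0.4,[0,0,-2],[0,0,0]],
  [0.4,[0,-1.5,-0.5],[0,0,0]],
  [0.4,[0,-3,0],[0,0,0]],
  [0.4,[0,-3,0],[0,0,0]],
  [0.4,[0,-3,0],[0,0,0]],
  [0.4,[0,-3,0],[0,0,0]],
  [0.4,[0,-3,0],[0,0,0]],
  [0.4,[0,-3,0],[0,0,0]],
  [0.4,[0,-3,0],[0,0,0]],
  [0.4,[0,-3,0],[0,0,0]],
  [0.4,[0,-3,0],[0,0,0]],
  [0.4,[0,-3,0],[0,0,0]],
  [0.4,[0,-1.5,0],[0,0,0]],
  [0.4,[0,0,0],[0,0,0]],
  [0.4,[0,0,0],[0,0,0]],
  [0.4,[0,0,0],[0,0,0]],
])

```text
time_s: 5.32
tool_pos: [0.4525, 0.0893, 0.1482]
tool_rot: [179.9, 0.7, 0.2]
force: [-0.4, -0.6, -3.8]
grip_width: 0.045
```

>>> servo_tool([
  [0.4,[0.5,0.9,1],[0,0.7,0]],
  [0.4,[0,0,2],[0,0,0]],
  [0.4,[0,0,2],[0,0,0]],
  [0.4,[0,0,1.5],[0,0,0]],
  [0.4,[0,0,0.4],[0,0,0]],
  [0.4,[0,0,0],[0,0,0]],
  [0.4,[0,0,0],[0,0,0]],
])

```text
time_s: 5.9
tool_pos: [0.4575, 0.0696, 0.0769]
tool_rot: [179.6, 0.0, -0.6]
force: [0.6, 0.3, -3.3]
grip_width: 0.045
```

>>> servo_tool([
  [0.4,[0,-0.9,0],[0.4,0,-0.5]],
  [0.4,[0,0,0.4],[0,0,0]],
  [0.4,[0,0,0.2],[0,0,0]],
  [0.4,[0,0,0.2],[0,0,0]],
  [0.4,[0,0,0.2],[0,0,0]],
  [0.4,[0,0,0],[0,0,0]],
])

```text
time_s: 6.4
tool_pos: [0.4606, 0.0791, 0.0695]
tool_rot: [180.0, -0.3, -0.2]
force: [-0.0, -0.8, -3.9]
grip_width: 0.045
```

>>> servo_tool([
  [0.4,[0,0,0.15],[0,-0.3,0]],
  [0.4,[0,0,0.15],[0,0,0]],
  [0.4,[0,0,0],[0,0,0]],
])

```text
time_s: 6.65
tool_pos: [0.4614, 0.08, 0.0685]
tool_rot: [180.0, -0.0, -0.1]
force: [-0.0, 0.0, -4.4]
grip_width: 0.0447
```

>>> servo_tool([
  [0.4,[0,0,0.2],[0,0,0]],
  [0.4,[0,0,0.1],[0,0,0]],
  [0.4,[0,0,0],[0,0,0]],
])

```text
time_s: 6.9
tool_pos: [0.4623, 0.0808, 0.0681]
tool_rot: [180.0, -0.1, -0.1]
force: [-0.3, 1.3, -4.0]
grip_width: 0.0448
```

>>> servo_tool([
  [0.4,[0,0,0.3],[0,0,0]],
  [0.4,[0,0,0.3],[0,0,0]],
])

```text
time_s: 7.07
tool_pos: [0.4635, 0.081, 0.0671]
tool_rot: [179.8, -0.1, -0.2]
force: [-13.0, -3.6, 33.9]
grip_width: 0.0451
```

>>> servo_tool([
  [0.4,[-0.1,0,-0.2],[0,0,0]],
  [0.4,[0,0,0],[0,0,0]],
  [0.6,[0,0,0],[0,0,0]],
  [0.65,[0,0,0],[0,0,0]],
  [0.65,[0,0,0],[0,0,0]],
  [0.65,[0,0,-1],[0,0,0]],
  [0.65,[0,0,-2],[0,0,0]],
  [0.65,[0,0,-3],[0,0,0]],
  [0.65,[0,0,-3],[0,0,0]],
  [0.65,[0,0,-1.5],[0,0,0]],
  [0.65,[0,0,0],[0,0,0]],
  [0.65,[0,0,0],[0,0,0]],
])

```text
time_s: 8.07
tool_pos: [0.4636, 0.0819, 0.1815]
tool_rot: [179.9, -0.2, -0.2]
force: [0.4, 0.1, -0.2]
grip_width: 0.0569
```

>>> servo_tool([
  [0.65,[0,1.6,0],[0,0,0]],
  [0.65,[0,3.2,0],[0,0,0]],
  [0.65,[0,3.2,0],[0,0,0]],
  [0.65,[0,3.2,0],[0,0,0]],
  [0.65,[0,3.2,0],[0,0,0]],
  [0.65,[0,3.2,0],[0,0,0]],
  [0.65,[0,3.2,0],[0,0,0]],
  [0.65,[0,3.2,0],[0,0,0]],
  [0.65,[0,3.2,0],[0,0,0]],
  [0.65,[0,3.2,0],[0,0,0]],
  [0.65,[0,3.2,0],[0,0,0]],
  [0.65,[0,3.2,0],[0,0,0]],
  [0.65,[0,3.2,0],[0,0,0]],
  [0.65,[0,1.6,0],[0,0,0]],
  [0.65,[0,0,0],[0,0,0]],
  [0.65,[0,0,0],[0,0,0]],
  [0.65,[0,0,0],[0,0,0]],
])

```text
time_s: 9.48
tool_pos: [0.4554, -0.3447, 0.1592]
tool_rot: [-179.2, 1.1, 0.5]
force: [-0.2, 0.2, 0.0]
grip_width: 0.0565
```

>>> servo_tool([
  [0.65,[0.7,-0.9,1],[-0.8,1.1,0.8]],
  [0.65,[0,0,1.5],[0,0,0]],
  [0.65,[0,0,0],[0,0,0]],
  [0.65,[0,0,0],[0,0,0]],
  [0.65,[0,0,0],[0,0,0]],
])

```text
time_s: 9.9
tool_pos: [0.4649, -0.3252, 0.1342]
tool_rot: [-179.8, -0.0, 0.3]
force: [0.3, 1.2, 0.6]
grip_width: 0.0569
```

>>> servo_tool([
  [0.65,[-0.2,1.0,0],[0,0,0.7]],
  [0.65,[0,0,0],[0,0,0]],
  [0.65,[0,0,0],[0,0,0]],
  [0.65,[0,0,0],[0,0,0]],
])

```text
time_s: 10.23
tool_pos: [0.4644, -0.336, 0.137]
tool_rot: [-179.9, -0.2, -0.3]
force: [-0.2, -0.1, 0.3]
grip_width: 0.0565
```

Run:
```python
from h import *
crop(cam("scene"),155,185,170,140,4,"pics/s4.png");o=env.get_obs();print(o["tool_pos"],o["tool_rot"])
```

```text
[ 0.46450812 -0.33584406  0.137009  ] [-179.93308125   -0.19599168   -0.32959934]
```

View pics/s4.png

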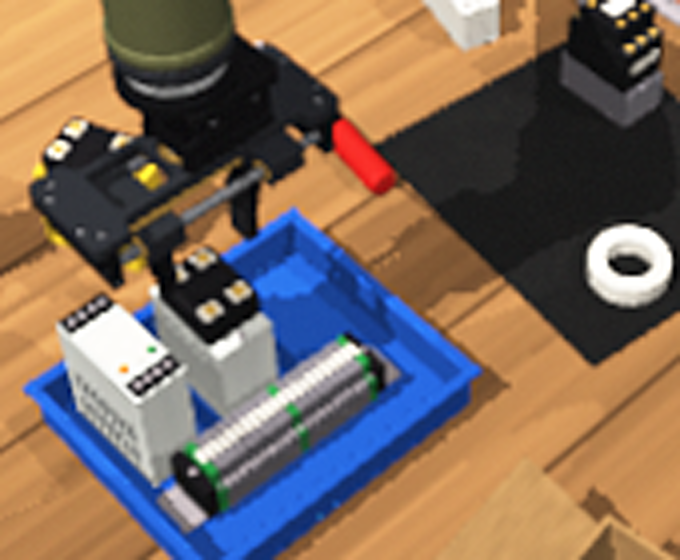

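The contactor stands upright on the mat, near (615,90). The tool is above the SSR with its fingers on either side. Descending.

>>> servo_tool([
  [0.65,[0,0,1.5],[0,0,0]],
  [0.65,[0,0,2],[0,0,0]],
  [0.65,[0,0,2],[0,0,0]],
  [0.65,[0,0,1.3],[0,0,0]],
  [0.65,[0,0,0],[0,0,0]],
  [0.65,[0,0,0],[0,0,0]],
  [0.65,[0,0,0],[0,0,0]],
])

```text
time_s: 10.87
tool_pos: [0.4664, -0.3381, 0.0697]
tool_rot: [179.9, -0.5, -0.5]
force: [0.3, 0.2, 0.4]
grip_width: 0.0565
```

>>> servo_tool([
  [0.65,[-0.2,-0.2,0],[0,0,0]],
  [0.4,[0,0,0],[0,0,0]],
  [0.4,[0,0,0],[0,0,0]],
  [0.4,[0,0,0],[0,0,0]],
  [0.4,[0,0,0],[0,0,0]],
  [0.4,[0,0,0],[0,0,0]],
  [0.4,[0,0,0],[0,0,0]],
])

```text
time_s: 11.45
tool_pos: [0.4656, -0.3371, 0.0732]
tool_rot: [179.7, -0.7, -0.5]
force: [0.4, -1.1, -1.0]
grip_width: 0.0449
```

>>> servo_tool([
  [0.4,[0,0,-1],[0,0,0]],
  [0.4,[0,0,-2],[0,0,0]],
  [0.4,[0,0,-2.5],[0,0,0]],
  [0.4,[0,0,-2],[0,0,0]],
  [0.4,[0,-1.5,-0.5],[0,0,0]],
  [0.4,[0,-3,0],[0,0,0]],
  [0.4,[0,-3,0],[0,0,0]],
  [0.4,[0,-3,0],[0,0,0]],
  [0.4,[0,-3,0],[0,0,0]],
  [0.4,[0,-3,0],[0,0,0]],
  [0.4,[0,-3,0],[0,0,0]],
  [0.4,[0,-3,0],[0,0,0]],
  [0.4,[0,-3,0],[0,0,0]],
  [0.4,[0,-3,0],[0,0,0]],
  [0.4,[0,-3,0],[0,0,0]],
  [0.4,[0,-1,0],[0,0,0]],
  [0.4,[0,0,0],[0,0,0]],
  [0.4,[0,0,0],[0,0,0]],
  [0.4,[0,0,0],[0,0,0]],
  [0.4,[0,0,0],[0,0,0]],
])

```text
time_s: 13.12
tool_pos: [0.4539, 0.0179, 0.1499]
tool_rot: [179.9, 0.2, -0.1]
force: [-0.3, -0.1, -3.5]
grip_width: 0.045
```

>>> servo_tool([
  [0.4,[0.6,1.7,0],[0,0.2,0]],
  [0.4,[0,0,0],[0,0,0]],
  [0.4,[0,0,1.5],[0,0,0]],
  [0.4,[0,0,2],[0,0,0]],
  [0.4,[0,0,2],[0,0,0]],
  [0.4,[0,0,1.2],[0,0,0]],
  [0.4,[0,0,0],[0,0,0]],
  [0.4,[0,0,0],[0,0,0]],
  [0.4,[0,0,0],[0,0,0]],
])

```text
time_s: 13.87
tool_pos: [0.4606, -0.0127, 0.0808]
tool_rot: [179.7, -0.1, -1.5]
force: [0.0, -0.1, -2.5]
grip_width: 0.0444
```

>>> servo_tool([
  [0.4,[0,-1.1,0],[0.3,0,-1.4]],
  [0.4,[0,0,0.3],[0,0,0]],
  [0.4,[0,0,0.3],[0,0,0]],
  [0.4,[0,0,0.2],[0,0,0]],
  [0.4,[0,0,0],[0,0,0]],
  [0.4,[0,0,0],[0,0,0]],
])

```text
time_s: 14.37
tool_pos: [0.4638, -0.001, 0.0756]
tool_rot: [180.0, -0.4, 0.0]
force: [-0.0, 0.4, -2.5]
grip_width: 0.0446
```

>>> servo_tool([
  [0.4,[0,0,0.25],[0,-0.4,0]],
  [0.4,[0,0,0.25],[0,0,0]],
  [0.4,[0,0,0],[0,0,0]],
])

```text
time_s: 14.62
tool_pos: [0.4644, -0.0011, 0.0727]
tool_rot: [179.9, -0.0, 0.0]
force: [-0.8, 0.3, -3.1]
grip_width: 0.0448
```

>>> servo_tool([
  [0.4,[0,0,0.25],[0,0,0]],
  [0.4,[0,0,0.2],[0,0,0]],
])

```text
time_s: 14.78
tool_pos: [0.4648, -0.0013, 0.0721]
tool_rot: [179.8, 0.1, -0.0]
force: [-9.0, -0.2, 20.5]
grip_width: 0.0451
```

>>> servo_tool([
  [0.4,[0,0,-0.1],[0,0,0]],
  [0.4,[0,0,0],[0,0,0]],
  [0.6,[0,0,0],[0,0,0]],
  [0.65,[0,0,0],[0,0,0]],
  [0.65,[0,0,0],[0,0,0]],
  [0.65,[0,0,-1],[0,0,0]],
  [0.65,[0,0,-2],[0,0,0]],
  [0.65,[0,0,-3],[0,0,0]],
  [0.65,[0,0,-3],[0,0,0]],
  [0.65,[0,0,-1.5],[0,0,0]],
  [0.65,[0,0,0],[0,0,0]],
  [0.65,[0,0,0],[0,0,0]],
])

```text
time_s: 15.78
tool_pos: [0.4661, -0.0005, 0.1859]
tool_rot: [179.8, -0.1, 0.0]
force: [-0.3, -0.3, -0.1]
grip_width: 0.0563
```

>>> servo_tool([
  [0.65,[0,1.6,0],[0,0,0]],
  [0.65,[0,3.1,0],[0,0,0]],
  [0.65,[0,3.1,0],[0,0,0]],
  [0.65,[0,3.1,0],[0,0,0]],
  [0.65,[0,3.1,0],[0,0,0]],
  [0.65,[0,3.1,0],[0,0,0]],
  [0.65,[0,3.1,0],[0,0,0]],
  [0.65,[0,3.1,0],[0,0,0]],
  [0.65,[0,3.1,0],[0,0,0]],
  [0.65,[0,3.1,0],[0,0,0]],
  [0.65,[0,3.1,0],[0,0,0]],
  [0.65,[0,3.1,0],[0,0,0]],
  [0.65,[0,3.1,0],[0,0,0]],
  [0.65,[0,1.2,0],[0,0,0]],
  [0.65,[0,0,0],[0,0,0]],
  [0.65,[0,0,0],[0,0,0]],
  [0.65,[0,0,0],[0,0,0]],
  [0.65,[0,0,0],[0,0,0]],
  [0.65,[0,0,0],[0,0,0]],
])

```text
time_s: 17.37
tool_pos: [0.4605, -0.4058, 0.1628]
tool_rot: [-179.1, 1.4, 0.9]
force: [0.3, -0.2, 0.0]
grip_width: 0.0562
```

>>> servo_tool([
  [0.65,[0.3,0.3,0.5],[-0.9,1.3,0.8]],
  [0.65,[0,0,1.5],[0,0,0]],
  [0.65,[0,0,0],[0,0,0]],
  [0.65,[0,0,0],[0,0,0]],
  [0.65,[0,0,0],[0,0,0]],
])

```text
time_s: 17.78
tool_pos: [0.4671, -0.4019, 0.1451]
tool_rot: [180.0, -0.2, 0.6]
force: [-0.2, 0.1, 0.4]
grip_width: 0.0567
```

>>> servo_tool([
  [0.65,[-0.4,0.8,0],[0,0,0.3]],
  [0.65,[0,0,0],[0,0,0]],
  [0.65,[0,0,0.6],[0,0,0]],
  [0.65,[0,0,1],[0,0,0]],
  [0.65,[0,0,0],[0,0,0]],
  [0.65,[0,0,0],[0,0,0]],
])

```text
time_s: 18.28
tool_pos: [0.4642, -0.4115, 0.1304]
tool_rot: [179.8, -0.3, 0.3]
force: [-0.7, 0.7, 1.0]
grip_width: 0.0565
```

>>> servo_tool([
  [0.65,[0,0,1.5],[0,0,0]],
  [0.65,[0,0,1.8],[0,0,0]],
  [0.65,[0,0,1.8],[0,0,0]],
  [0.65,[0,0,0.9],[0,0,0]],
  [0.65,[0,0,0],[0,0,0]],
  [0.65,[0,0,0],[0,0,0]],
])

```text
time_s: 18.78
tool_pos: [0.4651, -0.412, 0.0683]
tool_rot: [179.8, -0.4, 0.3]
force: [0.2, -0.4, 0.2]
grip_width: 0.0565
```

>>> servo_tool([
  [0.35,[0,0,0.1],[0,0,0]],
  [0.35,[0,0,0],[0,0,0]],
  [0.35,[0,0,0],[0,0,0]],
  [0.35,[0,0,0],[0,0,0]],
  [0.35,[0,0,0],[0,0,0]],
  [0.35,[0,0,0],[0,0,0]],
])

```text
time_s: 19.28
tool_pos: [0.4662, -0.4125, 0.0701]
tool_rot: [179.7, -0.5, 0.3]
force: [1.5, -0.4, -3.2]
grip_width: 0.0397
```

>>> servo_tool([
  [0.35,[0,0,-1],[0,0,0]],
  [0.35,[0,0,-2],[0,0,0]],
  [0.35,[0,0,-2.5],[0,0,0]],
  [0.35,[0,0,-2],[0,0,0]],
  [0.35,[0,-1.5,-0.5],[0,0,0]],
  [0.35,[0,-3,0],[0,0,0]],
  [0.35,[0,-3,0],[0,0,0]],
  [0.35,[0,-3,0],[0,0,0]],
  [0.35,[0,-3,0],[0,0,0]],
  [0.35,[0,-3,0],[0,0,0]],
  [0.35,[0,-3,0],[0,0,0]],
  [0.35,[0,-3,0],[0,0,0]],
  [0.35,[0,-3,0],[0,0,0]],
  [0.35,[0,-3,0],[0,0,0]],
  [0.35,[0,-2.2,0],[0,0,0]],
  [0.35,[0,0,0],[0,0,0]],
  [0.35,[0,0,0],[0,0,0]],
  [0.35,[0,0,0],[0,0,0]],
  [0.35,[0,0,0],[0,0,0]],
  [0.35,[0,0,0],[0,0,0]],
])

```text
time_s: 20.95
tool_pos: [0.4523, -0.0775, 0.1481]
tool_rot: [179.7, 0.1, 0.6]
force: [0.3, -0.6, -2.8]
grip_width: 0.04
```

>>> servo_tool([
  [0.35,[0.7,0,0],[0.2,0,0.5]],
  [0.35,[0,0,0],[0,0,0]],
  [0.35,[0,0,1.5],[0,0,0]],
  [0.35,[0,0,2],[0,0,0]],
  [0.35,[0,0,2],[0,0,0]],
  [0.35,[0,0,1.4],[0,0,0]],
  [0.35,[0,0,0],[0,0,0]],
  [0.35,[0,0,0],[0,0,0]],
  [0.35,[0,0,0],[0,0,0]],
])

```text
time_s: 21.7
tool_pos: [0.463, -0.0846, 0.0777]
tool_rot: [179.9, -0.1, -0.7]
force: [-0.3, -0.0, -3.5]
grip_width: 0.0402
```

>>> servo_tool([
  [0.35,[0,-0.3,0.3],[0,0,-0.7]],
  [0.35,[0,0,0.3],[0,0,0]],
  [0.35,[0,0,0.3],[0,0,0]],
  [0.35,[0,0,0],[0,0,0]],
  [0.35,[0,0,0],[0,0,0]],
])

```text
time_s: 22.12
tool_pos: [0.4661, -0.0822, 0.0713]
tool_rot: [179.8, -0.5, -0.0]
force: [-0.1, -0.1, -3.3]
grip_width: 0.0401
```

>>> servo_tool([
  [0.35,[0,0,0.25],[0,-0.4,0]],
  [0.35,[0,0,0.25],[0,0,0]],
  [0.35,[0,0,0.1],[0,0,0]],
])

```text
time_s: 22.37
tool_pos: [0.4666, -0.0808, 0.0679]
tool_rot: [179.9, -0.0, 0.0]
force: [-3.8, 0.5, 4.4]
grip_width: 0.0398
```

>>> servo_tool([
  [0.35,[0,0,-0.05],[0,0,0]],
  [0.6,[0,0,0],[0,0,0]],
  [0.65,[0,0,0],[0,0,0]],
  [0.65,[0,0,0],[0,0,0]],
  [0.65,[0,0,-1],[0,0,0]],
  [0.65,[0,0,-2],[0,0,0]],
  [0.65,[0,0,-3],[0,0,0]],
  [0.65,[0,0,-3],[0,0,0]],
  [0.65,[0,0,-1.5],[0,0,0]],
  [0.65,[0.8,2.8,0],[0,0,0]],
  [0.65,[0.8,2.8,0],[0,0,0]],
  [0.65,[0.8,2.8,0],[0,0,0]],
  [0.65,[0.8,2.8,0],[0,0,0]],
  [0.65,[0.8,2.8,0],[0,0,0]],
  [0.65,[0.8,2.8,0],[0,0,0]],
  [0.65,[0.8,2.8,0],[0,0,0]],
  [0.65,[0.8,2.8,0],[0,0,0]],
  [0.65,[0.8,2.8,0],[0,0,0]],
])

```text
time_s: 23.87
tool_pos: [0.5486, -0.336, 0.1967]
tool_rot: [179.5, -1.0, 0.9]
force: [0.8, -0.1, 0.1]
grip_width: 0.0564
```

>>> servo_tool([
  [0.72,[0,0,0],[0,0,-6.92]],
  [0.72,[0,0,0],[0,0,-6.92]],
  [0.72,[0,0,0],[0,0,-6.92]],
  [0.72,[0,0,0],[0,0,-6.92]],
  [0.72,[0,0,0],[0,0,-6.92]],
  [0.72,[0,0,0],[0,0,-6.92]],
  [0.72,[0,0,0],[0,0,-6.92]],
  [0.72,[0,0,0],[0,0,-6.92]],
  [0.72,[0,0,0],[0,0,-6.92]],
  [0.72,[0,0,0],[0,0,-6.92]],
  [0.72,[0,0,0],[0,0,-6.92]],
  [0.72,[0,0,0],[0,0,-6.92]],
  [0.72,[0,0,0],[0,0,-6.92]],
  [0.72,[0,0,0],[0,0,0]],
  [0.72,[0,0,0],[0,0,0]],
  [0.72,[0,0,0],[0,0,0]],
])

```text
time_s: 25.2
tool_pos: [0.5478, -0.3519, 0.2083]
tool_rot: [178.6, 1.0, 93.2]
force: [0.1, 0.7, -0.9]
grip_width: 0.0627
```

Run:
```python
from h import *
c=cam("top");crop(c,205,125,250,120,3,"pics/t5.png");o=env.get_obs();print(o["tool_pos"],o["tool_rot"])
```

```text
[ 0.54781063 -0.35196372  0.20830851] [178.58482365   1.03872438  93.15583229]
```

View pics/t5.png

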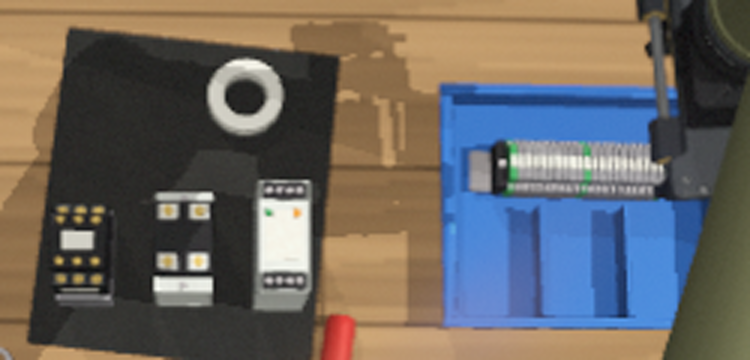

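All three parts stand on the mat, at crop (85,255), (185,250) and (283,245), and the tape is undisturbed. The strip's left rail end is at (470,170). Aligning on the strip.

>>> servo_tool([
  [0.72,[1.2,-0.9,0],[1.4,1.0,3.6]],
  [0.72,[0,0,1.5],[0,0,0]],
  [0.72,[0,0,2.5],[0,0,0]],
  [0.72,[0,0,2.5],[0,0,0]],
  [0.72,[0,0,2.5],[0,0,0]],
  [0.72,[0,0,0],[0,0,0]],
  [0.72,[0,0,0],[0,0,0]],
  [0.72,[0,0,0],[0,0,0]],
])

```text
time_s: 25.92
tool_pos: [0.5397, -0.3411, 0.1192]
tool_rot: [179.8, 0.2, 88.5]
force: [-0.1, -0.2, -0.2]
grip_width: 0.0627
```

>>> servo_tool([
  [0.72,[0,-0.1,1.5],[0,0,-0.7]],
  [0.72,[0,0,2],[0,0,0]],
  [0.72,[0,0,2],[0,0,0]],
  [0.72,[0,0,2],[0,0,0]],
  [0.72,[0,0,1.5],[0,0,0]],
  [0.72,[0,0,0],[0,0,0]],
  [0.72,[0,0,0],[0,0,0]],
])

```text
time_s: 26.5
tool_pos: [0.5488, -0.3474, 0.0419]
tool_rot: [178.7, 0.9, 88.9]
force: [-0.2, -0.6, 0.9]
grip_width: 0.0628
```

>>> servo_tool([
  [0.72,[0.7,-1.0,0],[1.3,0.9,-0.3]],
  [0.72,[0,0,0],[0,0,0]],
  [0.72,[0,0,0],[0,0,0]],
])

```text
time_s: 26.75
tool_pos: [0.5419, -0.342, 0.0474]
tool_rot: [179.6, 0.3, 89.2]
force: [-1.0, -0.4, 0.3]
grip_width: 0.0629
```

>>> servo_tool([
  [0.72,[0.2,-0.5,1.0],[0.6,0.5,0]],
  [0.72,[0,-0.1,1.0],[0.1,0.1,0]],
  [0.72,[0,0,0.9],[0.1,0.1,0]],
  [0.72,[0,0,0],[0,0,0]],
  [0.72,[0,0,0],[0,0,0]],
])

```text
time_s: 27.17
tool_pos: [0.538, -0.3418, 0.0189]
tool_rot: [-179.9, -0.2, 89.1]
force: [-0.2, -0.1, -0.3]
grip_width: 0.0628
```

>>> servo_tool([
  [0.72,[0,0.1,0.5],[0,0,0]],
  [0.72,[0,0,0.1],[0,0,0]],
  [0.4,[0,0,0],[0,0,0]],
  [0.4,[0,0,0],[0,0,0]],
  [0.4,[0,0,0],[0,0,0]],
  [0.4,[0,0,0],[0,0,0]],
  [0.4,[0,0,0],[0,0,0]],
  [0.4,[0,0,0],[0,0,0]],
], force=25)

```text
time_s: 27.83
tool_pos: [0.5388, -0.3414, 0.0113]
tool_rot: [-179.8, -0.3, 89.1]
force: [0.2, -0.2, -1.1]
grip_width: 0.0435
```

>>> servo_tool([
  [0.4,[0,0,-0.5],[0,0,0]],
  [0.4,[0,0,-1],[0,0,0]],
  [0.4,[0,0,-2],[0,0,0]],
  [0.4,[0,0,-2.5],[0,0,0]],
  [0.4,[0,0,-2.5],[0,0,0]],
  [0.4,[0,0,-2.5],[0,0,0]],
  [0.4,[0,0,-2.5],[0,0,0]],
  [0.4,[0,0,-2.5],[0,0,0]],
  [0.4,[0,0,-2],[0,0,0]],
  [0.4,[0,0,-1],[0,0,0]],
  [0.4,[0,0,0],[0,0,0]],
  [0.4,[0,0,0],[0,0,0]],
])

```text
time_s: 28.83
tool_pos: [0.5343, -0.3389, 0.2088]
tool_rot: [-179.1, -0.7, 89.2]
force: [-0.2, 0.1, -4.2]
grip_width: 0.0437
```

>>> servo_tool([
  [0.4,[0,0,0],[0,0,-3]],
  [0.4,[0,0,0],[0,0,-6]],
  [0.4,[0,0,0],[0,0,-6]],
  [0.4,[0,0,0],[0,0,-6]],
  [0.4,[0,0,0],[0,0,-6]],
  [0.4,[0,0,0],[0,0,-6]],
  [0.4,[0,0,0],[0,0,-6]],
  [0.4,[0,0,0],[0,0,-6]],
  [0.4,[0,0,0],[0,0,-6]],
  [0.4,[0,0,0],[0,0,-6]],
  [0.4,[0,0,0],[0,0,-6]],
  [0.4,[0,0,0],[0,0,-6]],
  [0.4,[0,0,0],[0,0,-6]],
  [0.4,[0,0,0],[0,0,-6]],
  [0.4,[0,0,0],[0,0,-4]],
  [0.4,[0,0,0],[0,0,-2]],
  [0.4,[0,0,0],[0,0,0]],
  [0.4,[0,0,0],[0,0,0]],
  [0.4,[0,0,0],[0,0,0]],
])

```text
time_s: 30.42
tool_pos: [0.5158, -0.3294, 0.1702]
tool_rot: [177.2, -3.6, -179.1]
force: [0.4, -0.2, -4.7]
grip_width: 0.0441
```

>>> servo_tool([
  [0.4,[0,0,-2],[2.8,-3.6,0.9]],
  [0.4,[0,0,-2],[0,0,0]],
  [0.4,[0,0,0],[0,0,0]],
  [0.4,[0,0,0],[0,0,0]],
])

```text
time_s: 30.75
tool_pos: [0.5141, -0.3287, 0.2031]
tool_rot: [179.6, -0.4, 179.7]
force: [0.1, 0.7, -4.9]
grip_width: 0.0439
```

>>> servo_tool([
  [0.4,[0,1.5,0],[0,0,0]],
  [0.4,[0.1,3.2,0],[0,0,0]],
  [0.4,[0.1,3.2,0],[0,0,0]],
  [0.4,[0.1,3.2,0],[0,0,0]],
  [0.4,[0.1,3.2,0],[0,0,0]],
  [0.4,[0.1,3.2,0],[0,0,0]],
  [0.4,[0.1,3.2,0],[0,0,0]],
  [0.4,[0.1,3.2,0],[0,0,0]],
  [0.4,[0.1,3.2,0],[0,0,0]],
  [0.4,[0.1,3.2,0],[0,0,0]],
  [0.4,[0.1,3.2,0],[0,0,0]],
  [0.4,[0,0,0],[0,0,0]],
  [0.4,[0,0,0],[0,0,0]],
])

```text
time_s: 31.83
tool_pos: [0.5009, 0.028, 0.195]
tool_rot: [179.4, -1.0, 179.5]
force: [0.6, -1.9, -4.4]
grip_width: 0.0438
```

Remaining dy is about +0.28.

>>> servo_tool([
  [0.4,[0,1.5,0],[0.6,-1,0]],
  [0.4,[0,3,0],[0,0,0]],
  [0.4,[0,3,0],[0,0,0]],
  [0.4,[0,3,0],[0,0,0]],
  [0.4,[0,3,0],[0,0,0]],
  [0.4,[0,3,0],[0,0,0]],
  [0.4,[0,3,0],[0,0,0]],
  [0.4,[0,3,0],[0,0,0]],
  [0.4,[0,3,0],[0,0,0]],
  [0.4,[0,1.5,0],[0,0,0]],
  [0.4,[0,0,0],[0,0,0]],
  [0.4,[0,0,0],[0,0,0]],
  [0.4,[0,0,0],[0,0,0]],
  [0.4,[0,0,0],[0,0,0]],
])

```text
time_s: 33.0
tool_pos: [0.5038, 0.2988, 0.1834]
tool_rot: [-179.6, -0.7, 178.3]
force: [-0.3, 0.1, -4.2]
grip_width: 0.0436
```

>>> servo_tool([
  [0.4,[0.9,1.0,0],[-0.4,-0.7,-1.3]],
  [0.4,[0,0,1.5],[0,0,0]],
  [0.4,[0,0,2.5],[0,0,0]],
  [0.4,[0,0,2.5],[0,0,0]],
  [0.4,[0,0,1],[0,0,0]],
  [0.4,[0,0,0],[0,0,0]],
  [0.4,[0,0,0],[0,0,0]],
  [0.4,[0,0,0],[0,0,0]],
])

```text
time_s: 33.67
tool_pos: [0.4964, 0.3039, 0.1089]
tool_rot: [-179.9, 0.5, 179.2]
force: [0.3, 0.8, -3.6]
grip_width: 0.0437
```

>>> servo_tool([
  [0.4,[0.2,0.5,0],[0,0.5,-0.5]],
  [0.4,[0,0,1.5],[0,0,0]],
  [0.4,[0,0,2],[0,0,0]],
  [0.4,[0,0,1.5],[0,0,0]],
  [0.4,[0,0,0],[0,0,0]],
  [0.4,[0,0,0],[0,0,0]],
  [0.4,[0,0,0],[0,0,0]],
])

```text
time_s: 34.25
tool_pos: [0.4982, 0.3129, 0.0611]
tool_rot: [179.8, 0.5, 179.7]
force: [-0.4, 0.2, -5.3]
grip_width: 0.0441
```

Run:
```python
from h import *
c=cam("scene");crop(c,290,130,140,100,5,"pics/s6.png");o=env.get_obs();print(o["tool_pos"],o["tool_rot"])
```

```text
[0.49848022 0.31318285 0.06148249] [179.73773752   0.50949631 179.71712624]
```

View pics/s6.png

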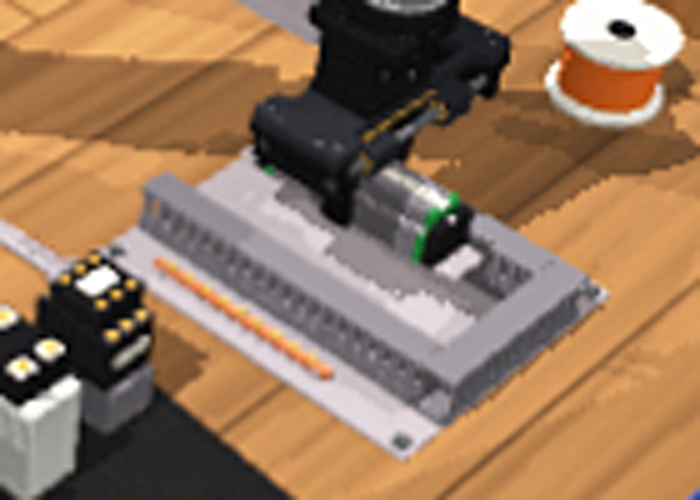

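The strip hangs between the ducts, parallel to them. Trimming position and lowering.

>>> servo_tool([
  [0.4,[0.4,-0.4,0.5],[0.2,0.5,0]],
  [0.4,[0,0,1.2],[0,0,0]],
  [0.4,[0,0,1.2],[0,0,0]],
  [0.4,[0,0,1],[0,0,0]],
  [0.4,[0,0,0.3],[0,0,0]],
  [0.4,[0,0,0],[0,0,0]],
  [0.4,[0,0,0],[0,0,0]],
])

```text
time_s: 34.88
tool_pos: [0.4953, 0.3092, 0.0164]
tool_rot: [179.9, 0.1, 179.7]
force: [-0.1, 0.6, -4.2]
grip_width: 0.0438
```

>>> servo_tool([
  [0.4,[0.1,0,0.25],[0,0.1,0]],
  [0.4,[0,0,0.25],[0,0,0]],
  [0.4,[0,0,0.1],[0,0,0]],
  [0.4,[0,0,0],[0,0,0]],
])

```text
time_s: 35.22
tool_pos: [0.4947, 0.3098, 0.0107]
tool_rot: [179.9, 0.0, 179.7]
force: [1.0, -0.6, -3.6]
grip_width: 0.0437
```

>>> servo_tool([
  [0.4,[0,-0.05,0.15],[0,0,0]],
  [0.4,[0,0,0.15],[0,0,0]],
])

```text
time_s: 35.38
tool_pos: [0.4948, 0.3098, 0.0103]
tool_rot: [179.9, 0.1, 179.7]
force: [-4.7, -4.3, 10.5]
grip_width: 0.0436
```

>>> servo_tool([
  [0.4,[0,0,-0.05],[0,0,0]],
  [0.6,[0,0,0],[0,0,0]],
  [0.68,[0,0,0],[0,0,0]],
  [0.68,[0,0,0],[0,0,0]],
  [0.68,[0,0,0],[0,0,0]],
  [0.68,[0,0,-1],[0,0,0]],
  [0.68,[0,0,-2],[0,0,0]],
  [0.68,[0,0,-3],[0,0,0]],
  [0.68,[0,0,-3],[0,0,0]],
  [0.68,[0,0,-3],[0,0,0]],
  [0.68,[0,0,-3],[0,0,0]],
  [0.65,[0,0,-2],[0,0,0]],
  [0.65,[0,0,0],[0,0,0]],
  [0.65,[0,0,0],[0,0,0]],
])

```text
time_s: 36.55
tool_pos: [0.4953, 0.3129, 0.1968]
tool_rot: [179.6, 0.5, 179.9]
force: [0.6, 0.6, -0.1]
grip_width: 0.0572
```

>>> servo_tool([
  [0.65,[0.1,-2,0],[0,0,0]],
  [0.65,[0.1,-4,0],[0,0,0]],
  [0.65,[0.1,-4,0],[0,0,0]],
  [0.65,[0.1,-4,0],[0,0,0]],
  [0.65,[0.1,-4,0],[0,0,0]],
  [0.65,[0.1,-4,0],[0,0,0]],
  [0.65,[0.1,-4,0],[0,0,0]],
  [0.65,[0.1,-4,0],[0,0,0]],
  [0.65,[0.1,-4,0],[0,0,0]],
  [0.65,[0.1,-4,0],[0,0,0]],
  [0.65,[0,0,0],[0,0,7.1]],
  [0.65,[0,0,0],[0,0,7.1]],
  [0.65,[0,0,0],[0,0,7.1]],
  [0.65,[0,0,0],[0,0,7.1]],
  [0.65,[0,0,0],[0,0,7.1]],
  [0.65,[0,0,0],[0,0,7.1]],
  [0.65,[0,0,0],[0,0,7.1]],
  [0.65,[0,0,0],[0,0,7.1]],
])

```text
time_s: 38.05
tool_pos: [0.4707, -0.0839, 0.1757]
tool_rot: [-179.9, -1.2, 123.6]
force: [-0.0, 0.4, 0.1]
grip_width: 0.0566
```

>>> servo_tool([
  [0.65,[0,0,0],[0,0,7.1]],
  [0.65,[0,0,0],[0,0,7.1]],
  [0.65,[0,0,0],[0,0,7.1]],
  [0.65,[0,0,0],[0,0,7.1]],
  [0.65,[0,0,0],[0,0,7.1]],
  [0.65,[0,0,0],[0,0,7.1]],
  [0.65,[0,0,0],[0,0,7.1]],
  [0.65,[0,0,0],[0,0,7.1]],
  [0.65,[0,0,0],[0,0,7.1]],
  [0.65,[0,0,0],[0,0,7.1]],
  [0.65,[0,0,0],[0,0,7.1]],
  [0.65,[0,0,0],[0,0,7.1]],
  [0.65,[0,0,0],[0,0,7.1]],
  [0.65,[0,0,0],[0,0,7.1]],
  [0.65,[0,0,0],[0,0,7.1]],
  [0.65,[0,0,0],[0,0,0]],
  [0.65,[0,0,0],[0,0,0]],
  [0.65,[0,0,0],[0,0,0]],
])

```text
time_s: 39.55
tool_pos: [0.4563, -0.0804, 0.1581]
tool_rot: [-177.8, 1.9, 16.4]
force: [0.3, -0.4, -0.4]
grip_width: 0.0565
```

Run:
```python
from h import *
c=cam("top");im=c["image"][125:255,90:200]
crop(c,90,125,110,130,4,"pics/t7.png");o=env.get_obs();print(o["time_s"],o["tool_pos"],o["tool_rot"],o["qpos"])
for n,P in dict(ends1=(.493+.095,.309,.0105),ends2=(.493-.095,.309,.0105),clampA=(.493+.068,.309,.05),clampB=(.493-.068,.309,.05)).items():print(n,((w2p(c,P)-[90,125]+.5)*4).round())
```

```text
39.6 [ 0.45626662 -0.08038734  0.15803144] [-177.80893669    1.88250263   16.3793347 ] [ 58.06505392   2.91386685 -51.03007926 109.92028489   1.06020801
  70.84770061 -67.00739171]
ends1 [226. 149.]
ends2 [210. 442.]
clampA [207. 173.]
clampB [195. 389.]
```

View pics/t7.png

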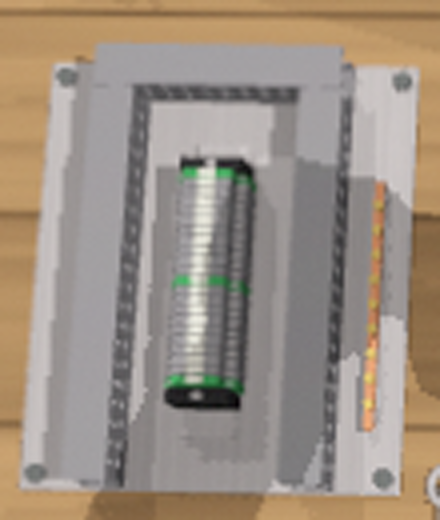

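The strip lies in the bay. Its green end bands are at (205,173) and (190,383); a centred strip would show them at (207,173) and (195,389), so it is within about 3 mm and parallel to the ducts. Now the parts go back, PSU first.

>>> servo_tool([
  [0.65,[0,0,0],[-1,1,5.5]],
  [0.65,[0,0,0],[-1.2,0.9,5.5]],
  [0.65,[0,0,0],[0,0,5.4]],
  [0.65,[0,0,0],[0,0,0]],
  [0.65,[0,0,0],[0,0,0]],
  [0.65,[0,0,0],[0,0,0]],
])

```text
time_s: 40.1
tool_pos: [0.4558, -0.0802, 0.1572]
tool_rot: [179.8, 0.1, 0.1]
force: [-0.1, -1.7, -0.0]
grip_width: 0.0566
```

>>> servo_tool([
  [0.65,[1.0,0,1],[0.2,0,0]],
  [0.65,[0,0,1.5],[0,0,0]],
  [0.65,[0,0,0],[0,0,0]],
  [0.65,[0,0,0],[0,0,0]],
])

```text
time_s: 40.43
tool_pos: [0.4671, -0.0808, 0.1323]
tool_rot: [180.0, 0.0, 0.6]
force: [0.1, 0.2, 0.0]
grip_width: 0.0565
```

>>> servo_tool([
  [0.65,[0,0,1.5],[0,0,0.5]],
  [0.65,[0,0,2],[0,0,0]],
  [0.65,[0,0,2],[0,0,0]],
  [0.65,[0,0,0.8],[0,0,0]],
  [0.65,[0,0,0],[0,0,0]],
  [0.65,[0,0,0],[0,0,0]],
])

```text
time_s: 40.93
tool_pos: [0.4699, -0.0821, 0.0714]
tool_rot: [179.9, -0.2, 0.4]
force: [0.1, -0.4, 0.6]
grip_width: 0.0567
```

>>> servo_tool([
  [0.65,[-0.3,-0.1,0.1],[0,-0.2,0]],
  [0.35,[0,0,0],[0,0,0]],
  [0.35,[0,0,0],[0,0,0]],
  [0.35,[0,0,0],[0,0,0]],
  [0.35,[0,0,0],[0,0,0]],
  [0.35,[0,0,0],[0,0,0]],
  [0.35,[0,0,0],[0,0,0]],
])

```text
time_s: 41.52
tool_pos: [0.4687, -0.0818, 0.0742]
tool_rot: [179.7, -0.3, 0.4]
force: [0.1, 0.3, -2.4]
grip_width: 0.0401
```

>>> servo_tool([
  [0.35,[0,0,-1],[0,0,0]],
  [0.35,[0,0,-2],[0,0,0]],
  [0.35,[0,0,-2.5],[0,0,0]],
  [0.35,[0,0,-2],[0,0,0]],
  [0.35,[0,1.5,-0.5],[0,0,0]],
  [0.35,[0,3,0],[0,0,0]],
  [0.35,[0,3,0],[0,0,0]],
  [0.35,[0,3,0],[0,0,0]],
  [0.35,[0,3,0],[0,0,0]],
  [0.35,[0,3,0],[0,0,0]],
  [0.35,[0,3,0],[0,0,0]],
  [0.35,[0,3,0],[0,0,0]],
  [0.35,[0,3,0],[0,0,0]],
  [0.35,[0,3,0],[0,0,0]],
  [0.35,[0,2.2,0],[0,0,0]],
  [0.35,[0,0,0],[0,0,0]],
  [0.35,[0,0,0],[0,0,0]],
  [0.35,[0,0,0],[0,0,0]],
  [0.35,[0,0,0],[0,0,0]],
  [0.35,[0,0,0],[0,0,0]],
])

```text
time_s: 43.18
tool_pos: [0.4687, -0.3986, 0.1657]
tool_rot: [179.8, -0.0, 0.9]
force: [0.4, 0.8, -2.8]
grip_width: 0.0397
```

>>> servo_tool([
  [0.35,[0,1.3,0],[0.2,0,0.6]],
  [0.35,[0,0,0],[0,0,0]],
  [0.35,[0,0,1],[0,0,0]],
  [0.35,[0,0,1.5],[0,0,0]],
  [0.35,[0,0,1],[0,0,0]],
  [0.35,[0,0,0],[0,0,0]],
  [0.35,[0,0,0],[0,0,0]],
  [0.35,[0,0,0],[0,0,0]],
])

```text
time_s: 43.85
tool_pos: [0.4705, -0.409, 0.1285]
tool_rot: [-179.9, -0.0, 0.6]
force: [0.5, -0.6, -2.9]
grip_width: 0.0399
```

>>> servo_tool([
  [0.35,[-0.25,0.2,0.5],[0,0,0.3]],
  [0.35,[0,0,1.5],[0,0,0]],
  [0.35,[0,0,1.5],[0,0,0]],
  [0.35,[0,0,1],[0,0,0]],
  [0.35,[0,0,0],[0,0,0]],
  [0.35,[0,0,0],[0,0,0]],
])

```text
time_s: 44.35
tool_pos: [0.4691, -0.4132, 0.0843]
tool_rot: [179.8, -0.3, 0.2]
force: [0.1, -0.4, -2.6]
grip_width: 0.0398
```

>>> servo_tool([
  [0.35,[-0.1,-0.2,0.4],[0.2,-0.2,0]],
  [0.35,[0,0,0.4],[0,0,0]],
  [0.35,[0,0,0.2],[0,0,0]],
  [0.35,[0,0,0],[0,0,0]],
])

```text
time_s: 44.68
tool_pos: [0.469, -0.412, 0.0756]
tool_rot: [179.9, -0.2, 0.2]
force: [-0.5, -0.5, -4.1]
grip_width: 0.04
```

>>> servo_tool([
  [0.35,[0,0,0.25],[0,-0.2,0]],
  [0.35,[0,0,0.2],[0,0,0]],
  [0.35,[0,0,0.1],[0,0,0]],
])

```text
time_s: 44.93
tool_pos: [0.4699, -0.412, 0.0753]
tool_rot: [179.8, 0.1, 0.2]
force: [1.2, -0.1, -2.7]
grip_width: 0.0398
```

>>> servo_tool([
  [0.35,[0,0,0.3],[0,0,0]],
  [0.35,[0,0,0.2],[0,0,0]],
])

```text
time_s: 45.1
tool_pos: [0.4704, -0.412, 0.075]
tool_rot: [179.7, 0.1, 0.2]
force: [-3.9, 2.7, 7.5]
grip_width: 0.0401
```

>>> servo_tool([
  [0.35,[0,0,0],[0,0,0]],
  [0.55,[0,0,0],[0,0,0]],
  [0.65,[0,0,0],[0,0,0]],
  [0.65,[0,0,0],[0,0,0]],
  [0.65,[0,0,0],[0,0,0]],
  [0.65,[0,0,-1],[0,0,0]],
  [0.65,[0,0,-2],[0,0,0]],
  [0.65,[0,0,-3],[0,0,0]],
  [0.65,[0,0,-3],[0,0,0]],
  [0.65,[0,0,-1.5],[0,0,0]],
  [0.65,[0,0,0],[0,0,0]],
])

```text
time_s: 46.02
tool_pos: [0.4719, -0.4119, 0.187]
tool_rot: [179.6, -0.1, 0.2]
force: [0.5, -0.6, 0.4]
grip_width: 0.0566
```

>>> servo_tool([
  [0.65,[0,-1.6,0],[0,0,0]],
  [0.65,[0,-3.1,0],[0,0,0]],
  [0.65,[0,-3.1,0],[0,0,0]],
  [0.65,[0,-3.1,0],[0,0,0]],
  [0.65,[0,-3.1,0],[0,0,0]],
  [0.65,[0,-3.1,0],[0,0,0]],
  [0.65,[0,-3.1,0],[0,0,0]],
  [0.65,[0,-3.1,0],[0,0,0]],
  [0.65,[0,-3.1,0],[0,0,0]],
  [0.65,[0,-3.1,0],[0,0,0]],
  [0.65,[0,-3.1,0],[0,0,0]],
  [0.65,[0,-3.1,0],[0,0,0]],
  [0.65,[0,-3.1,0],[0,0,0]],
  [0.65,[0,-1.2,0],[0,0,0]],
  [0.65,[0,0,0],[0,0,0]],
  [0.65,[0,0,0],[0,0,0]],
  [0.65,[0,0,0],[0,0,0]],
  [0.65,[0,0,0],[0,0,0]],
  [0.65,[0,0,0],[0,0,0]],
])

```text
time_s: 47.6
tool_pos: [0.4667, 0.0003, 0.1751]
tool_rot: [179.3, 0.1, -0.3]
force: [-0.4, -0.0, -0.1]
grip_width: 0.0569
```

>>> servo_tool([
  [0.65,[0,0.1,1],[0.7,0,-0.3]],
  [0.65,[0,0,2],[0,0,0]],
  [0.65,[0,0,1],[0,0,0]],
  [0.65,[0,0,0],[0,0,0]],
  [0.65,[0,0,0],[0,0,0]],
])

```text
time_s: 48.02
tool_pos: [0.4667, -0.0063, 0.1318]
tool_rot: [-179.9, 0.1, -0.4]
force: [0.5, 0.1, -0.1]
grip_width: 0.0564
```

>>> servo_tool([
  [0.65,[-0.2,-0.5,0],[0,0,-0.4]],
  [0.65,[0,0,1.5],[0,0,0]],
  [0.65,[0,0,2],[0,0,0]],
  [0.65,[0,0,1.8],[0,0,0]],
  [0.65,[0,0,0.9],[0,0,0]],
  [0.65,[0,0,0],[0,0,0]],
  [0.65,[0,0,0],[0,0,0]],
  [0.65,[0,0,0],[0,0,0]],
])

```text
time_s: 48.68
tool_pos: [0.4682, 0.0001, 0.0726]
tool_rot: [-179.9, -0.3, 0.1]
force: [0.3, 0.0, -0.6]
grip_width: 0.0565
```

>>> servo_tool([
  [0.65,[-0.3,0.1,0.3],[0,-0.2,0]],
  [0.65,[0,0,0],[0,0,0]],
  [0.4,[0,0,0],[0,0,0]],
  [0.4,[0,0,0],[0,0,0]],
  [0.4,[0,0,0],[0,0,0]],
  [0.4,[0,0,0],[0,0,0]],
  [0.4,[0,0,0],[0,0,0]],
])

```text
time_s: 49.27
tool_pos: [0.4674, -0.0015, 0.0726]
tool_rot: [180.0, -0.4, 0.0]
force: [0.0, -0.2, -2.2]
grip_width: 0.045
```

>>> servo_tool([
  [0.4,[0,0,-1],[0,0,0]],
  [0.4,[0,0,-2],[0,0,0]],
  [0.4,[0,0,-2.5],[0,0,0]],
  [0.4,[0,0,-2],[0,0,0]],
  [0.4,[0,1.5,-0.5],[0,0,0]],
  [0.4,[0,3,0],[0,0,0]],
  [0.4,[0,3,0],[0,0,0]],
  [0.4,[0,3,0],[0,0,0]],
  [0.4,[0,3,0],[0,0,0]],
  [0.4,[0,3,0],[0,0,0]],
  [0.4,[0,3,0],[0,0,0]],
  [0.4,[0,3,0],[0,0,0]],
  [0.4,[0,3,0],[0,0,0]],
  [0.4,[0,3,0],[0,0,0]],
  [0.4,[0,2.2,0],[0,0,0]],
  [0.4,[0,0,0],[0,0,0]],
  [0.4,[0,0,0],[0,0,0]],
  [0.4,[0,0,0],[0,0,0]],
  [0.4,[0,0,0],[0,0,0]],
  [0.4,[0,0,0],[0,0,0]],
])

```text
time_s: 50.93
tool_pos: [0.4629, -0.3165, 0.1606]
tool_rot: [-179.8, 0.1, 0.7]
force: [-0.1, 0.9, -3.0]
grip_width: 0.0449
```

>>> servo_tool([
  [0.4,[0.4,1.9,0],[-0.2,0,1]],
  [0.4,[0,0,0],[0,0,0]],
  [0.4,[0,0,1],[0,0,0]],
  [0.4,[0,0,1.5],[0,0,0]],
  [0.4,[0,0,0.5],[0,0,0]],
  [0.4,[0,0,0],[0,0,0]],
  [0.4,[0,0,0],[0,0,0]],
  [0.4,[0,0,0],[0,0,0]],
])

```text
time_s: 51.6
tool_pos: [0.4691, -0.3275, 0.1294]
tool_rot: [-180.0, 0.1, 0.4]
force: [-0.2, -0.3, -3.1]
grip_width: 0.0447
```

>>> servo_tool([
  [0.4,[-0.1,0.8,0],[0,0,0.7]],
  [0.4,[0,0,0],[0,0,0]],
  [0.4,[0,0,1],[0,0,0]],
  [0.4,[0,0,1.2],[0,0,0]],
  [0.4,[0,0,0],[0,0,0]],
  [0.4,[0,0,0],[0,0,0]],
])

```text
time_s: 52.1
tool_pos: [0.4689, -0.3374, 0.1069]
tool_rot: [179.9, -0.0, -0.4]
force: [1.0, -0.5, -3.2]
grip_width: 0.0446
```

>>> servo_tool([
  [0.4,[-0.1,-0.1,1],[0,0,0]],
  [0.4,[0,0,1.2],[0,0,0]],
  [0.4,[0,0,0.7],[0,0,0]],
  [0.4,[0,0,0],[0,0,0]],
  [0.4,[0,0,0],[0,0,0]],
])

```text
time_s: 52.52
tool_pos: [0.467, -0.3356, 0.0737]
tool_rot: [180.0, 0.1, -0.4]
force: [-1.2, 0.4, 6.4]
grip_width: 0.045
```

>>> servo_tool([
  [0.4,[0,0,0],[0,0,0]],
  [0.55,[0,0,0],[0,0,0]],
  [0.65,[0,0,0],[0,0,0]],
  [0.65,[0,0,0],[0,0,0]],
  [0.65,[0,0,0],[0,0,0]],
  [0.65,[0,0,-1],[0,0,0]],
  [0.65,[0,0,-2],[0,0,0]],
  [0.65,[0,0,-3],[0,0,0]],
  [0.65,[0,0,-3],[0,0,0]],
  [0.65,[0,0,-1.5],[0,0,0]],
  [0.65,[0,0,0],[0,0,0]],
])

```text
time_s: 53.43
tool_pos: [0.4697, -0.3358, 0.1897]
tool_rot: [179.8, -0.2, -0.3]
force: [0.5, -0.1, 0.4]
grip_width: 0.0564
```

>>> servo_tool([
  [0.65,[0,-1.6,0],[0,0,0]],
  [0.65,[0,-3.2,0],[0,0,0]],
  [0.65,[0,-3.2,0],[0,0,0]],
  [0.65,[0,-3.2,0],[0,0,0]],
  [0.65,[0,-3.2,0],[0,0,0]],
  [0.65,[0,-3.2,0],[0,0,0]],
  [0.65,[0,-3.2,0],[0,0,0]],
  [0.65,[0,-3.2,0],[0,0,0]],
  [0.65,[0,-3.2,0],[0,0,0]],
  [0.65,[0,-3.2,0],[0,0,0]],
  [0.65,[0,-3.2,0],[0,0,0]],
  [0.65,[0,-3.2,0],[0,0,0]],
  [0.65,[0,-3.2,0],[0,0,0]],
  [0.65,[0,-1.2,0],[0,0,0]],
  [0.65,[0,0,0],[0,0,0]],
  [0.65,[0,0,0],[0,0,0]],
  [0.65,[0,0,0],[0,0,0]],
  [0.65,[0,0,0],[0,0,0]],
  [0.65,[0,0,0],[0,0,0]],
])

```text
time_s: 55.02
tool_pos: [0.4516, 0.1075, 0.1693]
tool_rot: [179.6, 1.2, -0.1]
force: [0.4, -0.1, 0.3]
grip_width: 0.0566
```

>>> servo_tool([
  [0.65,[1.1,2.5,0],[0.4,1.2,0]],
  [0.65,[0,0,1],[0,0,0]],
  [0.65,[0,0,2],[0,0,0]],
  [0.65,[0,0,0.5],[0,0,0]],
  [0.65,[0,0,0],[0,0,0]],
  [0.65,[0,0,0],[0,0,0]],
  [0.65,[0,0,0],[0,0,0]],
])

```text
time_s: 55.6
tool_pos: [0.4646, 0.0731, 0.1335]
tool_rot: [179.9, -0.1, -1.0]
force: [-0.1, 0.1, 0.6]
grip_width: 0.0566
```

>>> servo_tool([
  [0.65,[0,-0.8,0],[0,0,-1]],
  [0.65,[0,0,0],[0,0,0]],
  [0.65,[0,0,1],[0,0,0]],
  [0.65,[0,0,0],[0,0,0]],
  [0.65,[0,0,0],[0,0,0]],
])

```text
time_s: 56.02
tool_pos: [0.4665, 0.083, 0.125]
tool_rot: [179.9, -0.3, 0.2]
force: [-0.7, -0.0, 0.0]
grip_width: 0.0562
```

>>> servo_tool([
  [0.65,[-0.2,0.1,1.5],[0,-0.3,0.2]],
  [0.65,[0,0,2],[0,0,0]],
  [0.65,[0,0,1.6],[0,0,0]],
  [0.65,[0,0,0.6],[0,0,0]],
  [0.65,[0,0,0],[0,0,0]],
  [0.65,[0,0,0],[0,0,0]],
])

```text
time_s: 56.52
tool_pos: [0.4656, 0.0823, 0.0667]
tool_rot: [179.9, -0.1, 0.1]
force: [0.9, -0.2, 0.6]
grip_width: 0.0567
```

>>> servo_tool([
  [0.65,[-0.2,0,0],[0,0,0]],
  [0.4,[0,0,0],[0,0,0]],
  [0.4,[0,0,0],[0,0,0]],
  [0.4,[0,0,0],[0,0,0]],
  [0.4,[0,0,0],[0,0,0]],
  [0.4,[0,0,0],[0,0,0]],
])

```text
time_s: 57.02
tool_pos: [0.4648, 0.0818, 0.0692]
tool_rot: [179.7, -0.3, 0.0]
force: [-0.7, -1.1, -3.7]
grip_width: 0.0444
```

>>> servo_tool([
  [0.4,[0,0,-1],[0,0,0]],
  [0.4,[0,0,-2],[0,0,0]],
  [0.4,[0,0,-2.5],[0,0,0]],
  [0.4,[0,0,-2],[0,0,0]],
  [0.4,[0,1.5,-0.5],[0,0,0]],
  [0.4,[0,3,0],[0,0,0]],
  [0.4,[0,3,0],[0,0,0]],
  [0.4,[0,3,0],[0,0,0]],
  [0.4,[0,3,0],[0,0,0]],
  [0.4,[0,3,0],[0,0,0]],
  [0.4,[0,3,0],[0,0,0]],
  [0.4,[0,3,0],[0,0,0]],
  [0.4,[0,3,0],[0,0,0]],
  [0.4,[0,3,0],[0,0,0]],
  [0.4,[0,2.2,0],[0,0,0]],
  [0.4,[0,0,0],[0,0,0]],
  [0.4,[0,0,0],[0,0,0]],
  [0.4,[0,0,0],[0,0,0]],
  [0.4,[0,0,0],[0,0,0]],
  [0.4,[0,0,0],[0,0,0]],
])

```text
time_s: 58.68
tool_pos: [0.4645, -0.2304, 0.1615]
tool_rot: [179.8, -0.4, 1.0]
force: [0.2, -0.1, -3.2]
grip_width: 0.0445
```

>>> servo_tool([
  [0.4,[0.4,1.7,0],[0.2,-0.4,1]],
  [0.4,[0,1.7,0],[0,0,0]],
  [0.4,[0,0,0],[0,0,0]],
  [0.4,[0,0,1],[0,0,0]],
  [0.4,[0,0,1.2],[0,0,0]],
  [0.4,[0,0,0],[0,0,0]],
  [0.4,[0,0,0],[0,0,0]],
  [0.4,[0,0,0],[0,0,0]],
])

```text
time_s: 59.35
tool_pos: [0.4689, -0.2588, 0.1368]
tool_rot: [-179.9, 0.2, 0.6]
force: [-0.4, -0.6, -4.1]
grip_width: 0.0451
```

>>> servo_tool([
  [0.4,[0,0.6,0],[0,0.2,0.6]],
  [0.4,[0,0,0],[0,0,0]],
  [0.4,[0,0,1],[0,0,0]],
  [0.4,[0,0,1.2],[0,0,0]],
  [0.4,[0,0,0],[0,0,0]],
  [0.4,[0,0,0],[0,0,0]],
])

```text
time_s: 59.85
tool_pos: [0.4692, -0.265, 0.113]
tool_rot: [-179.9, -0.1, 0.0]
force: [0.8, -0.4, -3.5]
grip_width: 0.0446
```

>>> servo_tool([
  [0.4,[0,0,1],[0,0,0]],
  [0.4,[0,0,1.5],[0,0,0]],
  [0.4,[0,0,1],[0,0,0]],
  [0.4,[0,0,0],[0,0,0]],
  [0.4,[0,0,0],[0,0,0]],
])

```text
time_s: 60.27
tool_pos: [0.4692, -0.2646, 0.0747]
tool_rot: [-179.9, -0.1, 0.0]
force: [0.1, -0.3, -3.6]
grip_width: 0.0448
```

>>> servo_tool([
  [0.4,[0,0,0.3],[0,0,0]],
  [0.4,[0,0,0.25],[0,0,0]],
  [0.4,[0,0,0],[0,0,0]],
])

```text
time_s: 60.52
tool_pos: [0.47, -0.2653, 0.0702]
tool_rot: [-180.0, -0.1, 0.0]
force: [-0.8, 0.5, -4.7]
grip_width: 0.0452
```

>>> servo_tool([
  [0.4,[0,0,0.2],[0,0,0]],
  [0.4,[0,0,0.2],[0,0,0]],
])

```text
time_s: 60.68
tool_pos: [0.4708, -0.2659, 0.0696]
tool_rot: [179.9, -0.1, -0.0]
force: [-8.3, 3.5, 17.3]
grip_width: 0.0449
```

Contact. Next: release, retreat upward and back out of the view, then check.

>>> servo_tool([
  [0.4,[0,0,-0.1],[0,0,0]],
  [0.55,[0,0,0],[0,0,0]],
  [0.65,[0,0,0],[0,0,0]],
  [0.65,[0,0,0],[0,0,0]],
  [0.65,[0,0,0],[0,0,0]],
  [0.65,[0,0,-1],[0,0,0]],
  [0.65,[0,0,-2],[0,0,0]],
  [0.65,[0,0,-3],[0,0,0]],
  [0.65,[0,0,-3],[0,0,0]],
  [0.65,[0,0,-3],[0,0,0]],
  [0.65,[0,-4,0],[0,0,0]],
  [0.65,[0,-4,0],[0,0,0]],
  [0.65,[0,-4,0],[0,0,0]],
  [0.65,[0,-4,0],[0,0,0]],
  [0.65,[0,-4,0],[0,0,0]],
  [0.65,[0,-4,0],[0,0,0]],
  [0.65,[0,0,0],[0,0,0]],
  [0.65,[0,0,0],[0,0,0]],
  [0.65,[0,0,0],[0,0,0]],
])

```text
time_s: 62.27
tool_pos: [0.4765, -0.0154, 0.2084]
tool_rot: [179.3, -1.3, 0.1]
force: [-0.8, 0.3, 0.6]
grip_width: 0.0565
```

Run:
```python
from h import *
c=cam("top");a=c["image"][145:240,345:455]
b=cv2.imread("pics/top0.png")[145:240,345:455]
r=lambda i:cv2.resize(i,None,fx=3.6,fy=3.6,interpolation=cv2.INTER_CUBIC)
w=cv2.resize(c["image"][125:255,90:330],(396*2,429))[:257]
cv2.imwrite("pics/f1.png",np.hstack([r(b),r(a)]))
s=cam("scene")["image"];cv2.imwrite("pics/f2.png",cv2.resize(s[130:330,150:430],None,fx=2.8,fy=2.8,interpolation=cv2.INTER_CUBIC))
o=env.get_obs();print(o["time_s"],o["tool_pos"])
```

```text
62.3667 [ 0.47651763 -0.01727628  0.20814984]
```

View pics/f1.png

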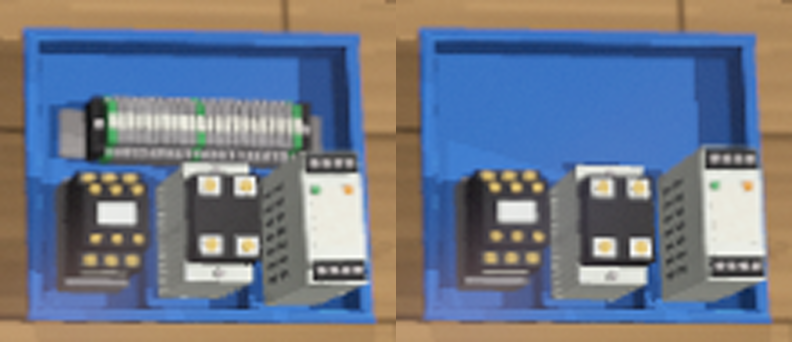

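View pics/f2.png

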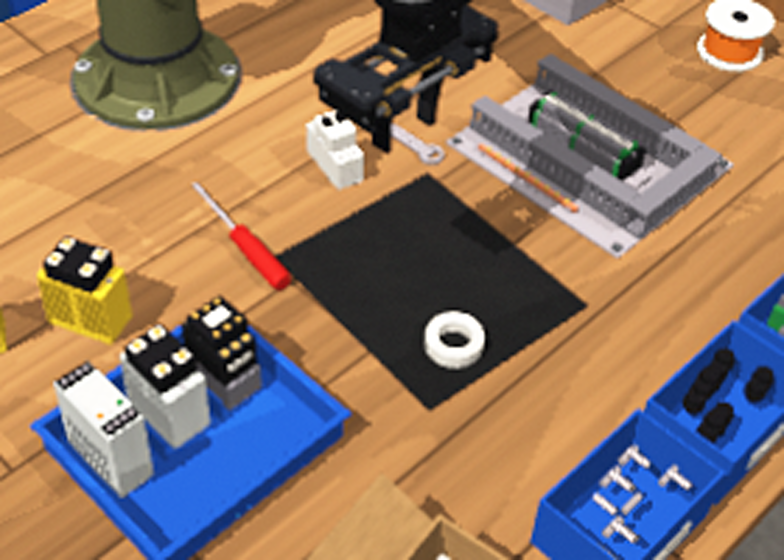

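The before/after pair shows all three parts upright in their own bays, displaced by no more than about 1.5 px (about 4 mm). The strip lies in the bay between the ducts, and the tape and the yellow look-alikes have not moved. The arm is clear, so I'm handing in.

```bash
python3 -c "
from cell import env
env.sign_off()"
```

```text
the job is handed in; nothing more can be done
```

The job is done and handed in at about 62 s of the 144 s limit. I stood the three parts on the mat and laid the strip in the plate bay. Then I put the PSU, SSR and contactor back in their own bays.

**Last checks:**
- **Parts:** all three are upright, each within about 4 mm of where it stood, judged by comparing before and after pictures.
- **Strip:** it lies flat between the ducts and, to the eye, parallel to them, within about 3 mm of the bay middle. The tilt against the ducts is about 1° at most, which is near the limit of what I can measure.
- **Other items:** the tape roll and the yellow look-alikes did not move. The gripper was empty and clear at hand-in.
- **Forces:** the highest wrist force I saw was about 37 N, when the contactor touched down on the mat; other set-downs were 21 N or less. Readings come only at the end of each move, so a brief higher peak could have been missed.

No check failed or disagreed.

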